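Make up the tester kit and the counting kit

TASK

Make up two kits in the trays. In the yellow tray: the open jar of balm upright in the middle cell, the loose lilac lid, upside down as it lies, in the large end cell, and the amber dropper bottle upright in the small end cell. In the blue tray: the black and white marker lying lengthwise in the long cell and the tally counter flat in the short cell. Each thing rests flat on the floor of its cell; leave the clear cup standing where it is and do not tip the open jar or lay over the dropper bottle.

Things in the scene. Friction and masses are not known exactly. Their poses are not given: they have to be found in the camera images.
- yellow_tray: Low yellow tray with three cells. Fixed. Origin: centre of underside; y lengthwise (+y to the robot's left), x across, yaw within 0.15. 90 x 240 mm outside; floor 3 mm, rim and dividers 9 mm above the table. Cell centres at x = 0: small end cell y = -90 mm (54 x 54, between ledges of rim height; for the bottle), middle y = -16.5 (84 x 87; jar), large end cell y = +73.5 (84 x 87; lid).
- blue_tray: Low blue tray with two cells. Fixed. Origin: centre of underside; y lengthwise (+y to the robot's left), x across, yaw within 0.15. 90 x 240 mm outside; floor 3 mm, rim and dividers 9 mm above the table. Cell centres at x = 0: long cell y = -38 mm (158 along y, 54 across, between ledges of rim height; for the marker), short cell y = +80.5 (84 x 73; tally counter).
- jar_open: Open lilac jar filled with orange-yellow balm, 57 mm diameter, 34 mm high, 50 g, standing upright. Origin at the centre of its underside, z up. Solid: grip it round the outside near the top. Any yaw. (The hundreds of closed lilac jars at the back and sides are not part of the job.)
- jar_lid: Loose lilac screw lid lying upside down (looks like a low lilac dish), 58 mm diameter, 25 mm high, 14 g. Origin at the centre of its underside. Physically a solid disc: grip it round the outside.
- dropper: Amber glass dropper bottle, paper label round its body, black collar and rubber bulb on top, standing upright; 88 mm high, body 36.6 mm diameter up to 46 mm, collar 23 mm diameter from 56 to 68 mm, 70 g. Origin at the centre of its underside. Grip round the body at about 30 mm height.
- tally: Chromed hand tally counter lying flat, 55 x 51 x 28 mm overall, 70 g. Origin: centre of its outline, on its underside, z up. Grip its round drum, 44 mm diameter, 26 mm high, axis at x = -5, y = +3 mm in its frame; a small stud sticks out at its +x side and a small knob at its -y side; neither stops the fingers (only the drum is solid).
- marker_mid (a point): Black and white felt marker lying on the table, about 16 mm in diameter, 136 mm long, 18 g. This point is the middle of its length, on its axis, 8 mm above the surface it lies on; its y axis runs along the marker. It is round and may roll, so its x and z axes may point anywhere across it.
- marker: The body of the same marker (its own origin lies on its surface and turns with it as it rolls; use marker_mid).
- cup: Clear plastic cup, 58 mm diameter at the rim, 52 mm high, standing upright among the things. Not part of either kit: leave it standing. Origin at the centre of its underside.
Not all that is in view belongs to the job. There is more than one size of the cup; the one meant has the size given above.

How it is judged:
At the end, for the whole second after the job is handed in: Each thing on its own cell's floor (within 5 mm), in its cell: jar and lid within 16 mm of centre, bottle 12, tally 27 x 22, marker 22 x 14 and 0.35 rad of lengthwise; others tilted under 0.08 rad; all released and still; cup upright within 20 mm of its start (x of jar_open in the frame of yellow_tray between -0.016 and 0.016 m and y of jar_open in the frame of yellow_tray between -0.0325 and -0.0005 m and z of jar_open in the frame of yellow_tray between 0 and 0.0055 m and angle between each of jar_open, jar_lid, dropper, tally's own z axis and vertical below 0.08 rad and x of jar_lid in the frame of yellow_tray between -0.016 and 0.016 m and y of jar_lid in the frame of yellow_tray between 0.0575 and 0.0895 m and z of jar_lid in the frame of yellow_tray between 0 and 0.0055 m and x of dropper in the frame of yellow_tray between -0.012 and 0.012 m and y of dropper in the frame of yellow_tray between -0.102 and -0.078 m and z of dropper in the frame of yellow_tray between 0 and 0.0055 m and x of tally in the frame of blue_tray between -0.027 and 0.027 m and y of tally in the frame of blue_tray between 0.0585 and 0.1025 m and z of tally in the frame of blue_tray between 0 and 0.0055 m and x of marker_mid in the frame of blue_tray between -0.022 and 0.022 m and y of marker_mid in the frame of blue_tray between -0.052 and -0.024 m and z of marker_mid in the frame of blue_tray between 0.007 and 0.0145 m and angle between the y axis of marker_mid and the y axis of blue_tray, either way round below 0.35 rad and linear speed of each of jar_open, jar_lid, dropper, tally, marker, cup below 0.02 m/s and distance of cup from where it was at the start of the episode below 0.02 m and angle between cup's own z axis and vertical below 0.2 rad); the robot touches nothing.
It fails at once if the open jar is tipped (more than 0.6 rad) (angle between jar_open's own z axis and vertical above 0.6 rad).
It fails at once if the glass dropper bottle is laid over (more than 0.8 rad) (angle between dropper's own z axis and vertical above 0.8 rad).
It fails at once if the clear cup is pushed away by more than 20 mm (distance of cup from where it was at the start of the episode above 0.02 m).
It also fails if it takes over 128 s, if anything falls off the work surface, if the arm or the gripper's body presses on something with over 40 N, if the wrist force passes 120 N, or if a joint passes its speed limit or range.

ROBOT

A 7-joint arm with a two-finger parallel gripper is mounted at the origin on a cart in front of the work surface, level with it; the furniture and walls round the work are solid. World frame = base frame: x ahead of the robot, y to its left, z up, the work surface at z = 0. Lengths are in m, angles in rad, forces in N, time in s.
With the tool pointing down it reaches from about 0.4 to 0.85 m from the base axis. Payload 4.5 kg.
Tool frame: the origin (TCP) lies at the centre of the arm's flange, where the gripper is bolted on; the fingertips stand tip_extent ahead of it and the grasp point (between the pads) lies 155 mm ahead of it (tip_extent is the distance from the TCP to the fingertips, in m); x points along the fingers, z is the direction in which the jaws open and shut, and the axes are right-handed (so a half turn about x gives the same grasp; the last joint's range is limited). The gripper opens to 85 mm and grips with 20 to 120 N. Pads are 22 mm wide; open, the fingers measure 114 mm over their backs; the gripper's body (76 mm by 85 mm) begins 54 mm behind the grasp point. The pads swing forward as they close: fully open they stand 13 mm farther back than shut.
Start: joints at [1.373, 0.689, -0.195, 1.565, 0.157, 0.902, -0.215], TCP at [0.144, -0.608, 0.405] pointing down, gripper open.
Joint ranges: [-3.01, 3.01], [-0.46, 2.08], [-1.47, 1.51], [0.13, 2.56], [-1, 4.14], [0.04, 2.09], [-2.66, 2.66]. Speed limits (rad/s): [2.57, 2.57, 3.14, 3.14, 3.14, 3.14, 3.14].

INTERFACE

Orientations are given as a rotation vector (axis times angle).
In Python, from cell import get_state, capture, hand_in, tip_extent gives the robot as it stands.
- The arm moves only by the shell command python3 -m pendant 'ROWS' [FORCE]. ROWS is JSON, a list of rows, each an object of numbers: "hand": the closure, from -1 (fully open) to 1 (shut); "tx", "ty", "tz": the shift along the tool's x, y, z in m; "wx", "wy", "wz": the turn, a rotation vector about the tool's x, y, z in degrees. In form: [{"hand": .., "tx": .., "ty": .., "tz": .., "wx": .., "wy": .., "wz": ..}, ...]. A call has 1 to 8 rows; each row is the pose to reach, as a shift and turn from the pose measured when the call began, along the tool's axes at that moment; what a row does not reach only later rows make up. A row lasts 1/10 s, in which the tool goes at most 50 mm and 8.59 degrees, less where a joint would pass 70% of its speed; a pose out of reach is approached as far as the arm can. A call with a gripper value outside its range is refused whole. The fingers move at their own pace and stop on an object; FORCE is the grip in N (left out, the last holds). Time passes only in rows, so rows that repeat a pose let the fingers close. It gives the time, the measured TCP pose, the force and the opening at its end, in the units of the state.
- get_state(): the state, without advancing time (a new reading comes with each control period).
- capture(name): name is "side" or "top" or "wrist"; returns a dict with "pixels" (384x512x3 uint8, red, green, blue), "fx", "fy", "cx", "cy" (pixels), "k1" (the pictures are not rectified: a ray, as slopes to the right and down, at radius r is drawn at 1 + k1 r^2 times it, then the intrinsics apply), "world_to_cam" (4x4, takes a point from world to camera coordinates). Camera axes: x right, y down, z forward; pixel columns grow to the right and rows downward; lengths in m; the calibration is good to about 2 mm. A picture is of the moment at which its call begins. There is no depth.
- hand_in(): hands the job in, once; it reports no verdict.
The state is a dict: "time_s": time; "joints": joint angles; "joint_vel": joint speeds; "effort": joint torques, N m; "ee_pos": TCP position; "tcp_rot": TCP orientation; "wrist_force": force on the tool from outside, world axes, zero at the start; "torque": the same for the moment, N m; "opening": finger opening in m.
Only numpy, scipy, OpenCV 4.12 (cv2) and the standard library are available. Lean on these libraries where they do the work, as an engineer would, in place of code of your own. Each camera call takes 0.05 s, during which the arm holds its last target.

## Working session

There is one attempt and no reset: what is moved stays moved. The work goes in short steps, Python scripts to look and compute and a shell command to move; the robot and the scene stay as the last step left them, time stands still between calls to the robot, and variables do not carry over. Pictures are saved under pics/ and viewed, and the job is handed in when it is done.

```bash
ls; mkdir -p pics
cat > h.py <<'E'
import numpy as np, cv2
from cell import get_state, capture, hand_in, tip_extent
from scipy.spatial.transform import Rotation as R
def save(c,n): cv2.imwrite('pics/'+n+'.png', c['pixels'][:,:,::-1])
E
python3 - <<'E'
from h import *
s=get_state(); print({k:np.round(v,3).tolist() for k,v in s.items()}); print(tip_extent if not callable(tip_extent) else tip_extent())
print(R.from_rotvec(s['tcp_rot']).as_matrix().round(3))
for n in ['side','top','wrist']:
    c=capture(n); save(c,n+'0'); print(n,c['fx'],c['fy'],c['cx'],c['cy'],c['k1'],np.round(c['world_to_cam'],3).tolist())
E
```

```text
pics
{'time_s': 0.0, 'joints': [1.373, 0.69, -0.195, 1.566, 0.157, 0.902, -0.215], 'joint_vel': [-0.0, -0.001, -0.001, 0.0, 0.0, 0.001, 0.002], 'effort': [0.002, -53.96, -1.266, -15.854, 0.009, 0.009, -0.0], 'ee_pos': [0.143, -0.608, 0.404], 'tcp_rot': [1.038, 1.312, -1.036], 'wrist_force': [0.028, 0.313, -0.767], 'torque': [-0.021, -0.035, 0.058], 'opening': 0.085}
0.1734
[[-0.001  0.973  0.23 ]
 [ 0.002  0.23  -0.973]
 [-1.    -0.    -0.002]]
side 412.26707555019914 412.26707555019914 252.50108868049549 194.78844826197226 -0.03481959370595592 [[0.977, -0.212, 0.021, -0.53], [-0.077, -0.444, -0.893, 0.114], [0.198, 0.871, -0.45, 0.921], [0.0, 0.0, 0.0, 1.0]]
top 403.29430060776133 403.29430060776133 256.37657543548073 200.9728472074874 0.007986069955038198 [[-0.004, -1.0, 0.006, 0.081], [-0.993, 0.003, -0.119, 0.539], [0.119, -0.006, -0.993, 1.2], [0.0, 0.0, 0.0, 1.0]]
wrist 318.65065834775385 318.65065834775385 257.9971403455381 201.22740998556876 -0.007914931158996686 [[0.228, -0.974, -0.002, -0.622], [-0.935, -0.219, 0.28, -0.035], [-0.273, -0.062, -0.96, 0.38], [0.0, 0.0, 0.0, 1.0]]
```

View pics/top0.png

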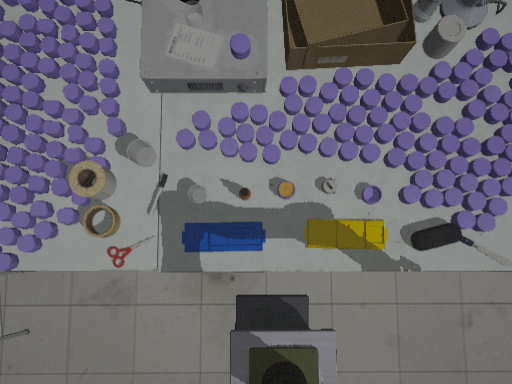

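View pics/side0.png

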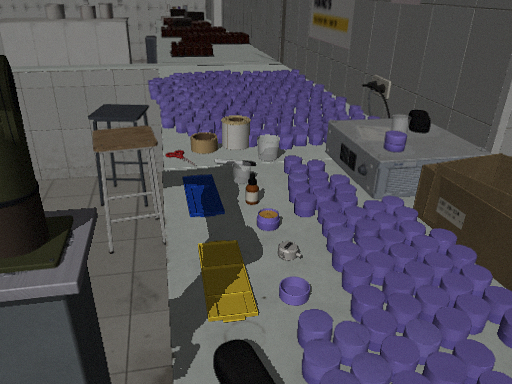

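Run:
```python
import cv2
a=cv2.imread('pics/top0.png')
b=a[60:330,60:440]; cv2.imwrite('pics/top0z.png',cv2.resize(b,None,fx=2.1,fy=2.1,interpolation=cv2.INTER_CUBIC))
```

```text
(no output)
```

View pics/top0z.png

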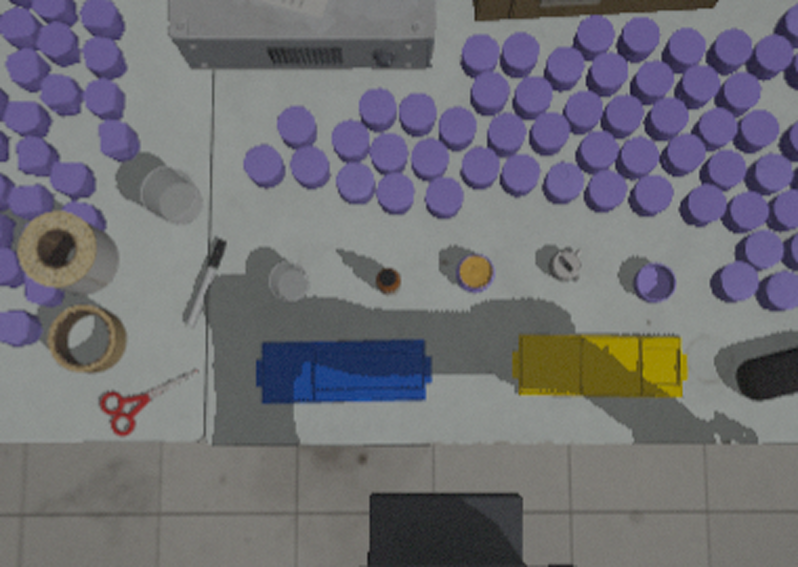

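The top view shows, in rows 185–197: the marker at px (158,193), a small clear cup (198,194), the dropper (245,194), the open jar (287,190), the tally (330,186) and the lid (372,194). The blue tray is at (224,237) and the yellow tray at (346,234). Next I'll measure them.

```bash
cat >> h.py <<'E'
def ray(c,uv):
    uv=np.atleast_2d(np.float64(uv)); K=np.array([[c['fx'],0,c['cx']],[0,c['fy'],c['cy']],[0,0,1]])
    # drawn = s*(1+k1 r^2)
    n=cv2.undistortPoints(uv[:,None,:],K,np.array([c['k1'],0,0,0,0]))[:,0]
    M=c['world_to_cam']; d=np.c_[n,np.ones(len(n))]@M[:3,:3]; o=-M[:3,:3].T@M[:3,3]
    return o,d
def onz(c,uv,z):
    o,d=ray(c,uv); return o+d*((z-o[2])/d[:,2])[:,None]
def proj(c,P):
    P=np.atleast_2d(P); q=P@c['world_to_cam'][:3,:3].T+c['world_to_cam'][:3,3]; s=q[:,:2]/q[:,2:]
    s=s*(1+c['k1']*(s**2).sum(1))[:,None]; return s*[c['fx'],c['fy']]+[c['cx'],c['cy']]
def tri(c1,p1,c2,p2):
    o1,d1=ray(c1,p1);o2,d2=ray(c2,p2);d1=d1[0];d2=d2[0]
    t=np.linalg.lstsq(np.c_[d1,-d2],o2-o1,rcond=None)[0]; a=o1+d1*t[0];b=o2+d2*t[1]; return (a+b)/2,np.linalg.norm(a-b)
def blobs(c,lo,hi,box,k=0):
    m=cv2.inRange(cv2.cvtColor(c['pixels'],cv2.COLOR_RGB2HSV),lo,hi); z=np.zeros_like(m); u0,v0,u1,v1=box; z[v0:v1,u0:u1]=m[v0:v1,u0:u1]
    if k: z=cv2.morphologyEx(z,cv2.MORPH_CLOSE,np.ones((k,k),np.uint8))
    return sorted(cv2.findContours(z,cv2.RETR_EXTERNAL,cv2.CHAIN_APPROX_NONE)[0],key=cv2.contourArea)[::-1]
E
python3 - <<'E'
from h import *
c=capture('top')
for nm,lo,hi,box in [('blue',(105,120,20),(125,255,255),(150,200,290,270)),('yel',(20,150,30),(35,255,255),(290,200,400,270))]:
    b=blobs(c,lo,hi,box,5)[0]
    P=onz(c,b[:,0,:],0.009); r=cv2.minAreaRect((P[:,:2]*1000).astype(np.float32)); print(nm,cv2.contourArea(b),r)
for nm,lo,hi,box,z in [('jarbalm',(8,120,60),(25,255,255),(270,170,305,210),.034),('lid',(115,60,20),(140,255,255),(355,175,388,210),.02),('jarwall',(115,60,20),(140,255,255),(270,170,305,210),.02),('drop',(0,100,10),(18,255,255),(230,175,260,210),.05)]:
    for b in blobs(c,lo,hi,box)[:2]:
        e=cv2.minEnclosingCircle(b); print(nm,cv2.contourArea(b),e,onz(c,e[0],z).round(4))
for nm,p,z in [('tally',(330,186),.026),('cupA',(197,195),.03),('markA',(164,175),.008),('markB',(150,213),.008)]: print(nm,onz(c,p,z).round(3))
a=c['pixels'][:,:,::-1]
cv2.imwrite('pics/z1.png',np.hstack([cv2.resize(a[165:220,145:215],None,fx=5,fy=5,interpolation=2),cv2.resize(a[165:220,310:390],None,fx=5,fy=5,interpolation=2)]))
E
```

```text
blue 2154.5 ((432.8395690917969, 182.2299346923828), (86.6998291015625, 252.62179565429688), 0.8342183828353882)
yel 2148.0 ((438.993896484375, -193.7994384765625), (253.79638671875, 86.13240814208984), 89.82298278808594)
jarbalm 136.5 ((286.0909118652344, 189.0), 7.161173343658447) [[ 0.5759 -0.0116  0.034 ]]
lid 259.5 ((371.5, 194.5), 9.823541641235352) [[ 0.56   -0.2768  0.02  ]]
jarwall 9.0 ((282.5, 193.5), 7.106435298919678) [[ 0.5639 -0.0014  0.02  ]]
jarwall 0.0 ((279.0, 185.0), 2.2361679077148438) [[0.5906 0.0091 0.02  ]]
drop 22.0 ((244.60000610351562, 193.14999389648438), 5.4114227294921875) [[0.5612 0.1151 0.05  ]]
tally [[ 0.586 -0.148  0.026]]
cupA [[0.559 0.261 0.03 ]]
markA [[0.625 0.369 0.008]]
markB [[0.506 0.409 0.008]]
```

View pics/z1.png

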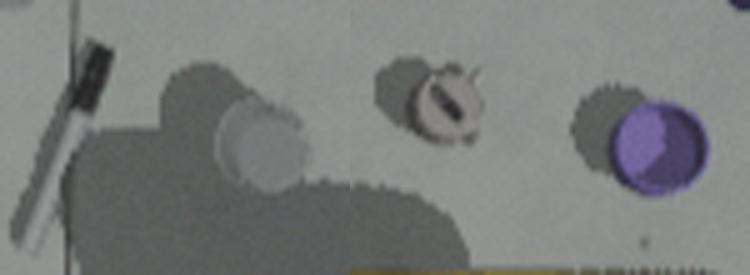

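View pics/wrist0.png

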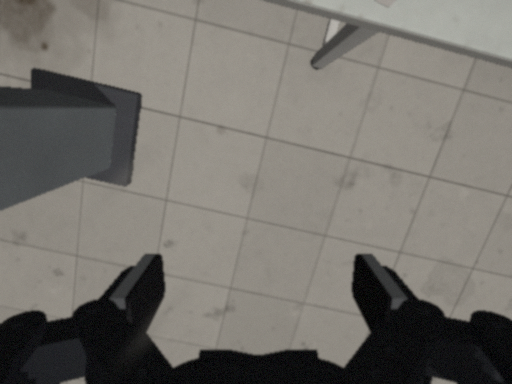

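```bash
cat >> h.py <<'E'
def go(x,y,z,yaw=0.):
    s=get_state(); R0=R.from_rotvec(s['tcp_rot']).as_matrix()
    X=np.array([0,0,-1.]);Z=np.array([np.cos(yaw),np.sin(yaw),0]);Rd=np.c_[X,np.cross(Z,X),Z]
    w=np.degrees(R.from_matrix(R0.T@Rd).as_rotvec()); t=R0.T@(np.array([x,y,z])-s['ee_pos'])
    print('t=%.1f pos'%s['time_s'],np.round(s['ee_pos'],4),'F',np.round(s['wrist_force'],1),'op',round(float(s['opening']),4),'|| tx,ty,tz',np.round(t,4),'w',np.round(w,1),'rows %.1f'%max(np.linalg.norm(t)/.05,np.linalg.norm(w)/8.59))
E
python3 -c "
from h import *
go(.53,-.277,.36)"
```

```text
t=0.2 pos [ 0.1435 -0.6081  0.4042] F [-0.2 -0.1  0.5] op 0.0852 || tx,ty,tz [ 0.0444  0.4522 -0.2334] w [-76.7  -0.1  -0. ] rows 10.2
```

```bash
R='x'; python3 -m pendant '[{"hand":-1,"tx":0.044,"ty":0.452,"tz":-0.233,"wx":-76.7},{"hand":-1,"tx":0.044,"ty":0.452,"tz":-0.233,"wx":-76.7},{"hand":-1,"tx":0.044,"ty":0.452,"tz":-0.233,"wx":-76.7},{"hand":-1,"tx":0.044,"ty":0.452,"tz":-0.233,"wx":-76.7},{"hand":-1,"tx":0.044,"ty":0.452,"tz":-0.233,"wx":-76.7},{"hand":-1,"tx":0.044,"ty":0.452,"tz":-0.233,"wx":-76.7},{"hand":-1,"tx":0.044,"ty":0.452,"tz":-0.233,"wx":-76.7},{"hand":-1,"tx":0.044,"ty":0.452,"tz":-0.233,"wx":-76.7}]'
python3 -c "
from h import *
go(.53,-.277,.36)"
```

```text
t=0.2 pos [ 0.1435 -0.6081  0.4042] F [-0.2 -0.1  0.5] op 0.0852 || tx,ty,tz [ 0.0444  0.4522 -0.2334] w [-76.7  -0.1  -0. ] rows 10.2validation failed for argument at $[0]...
```

```bash
python3 -m pendant '[{"hand":-1,"tx":0.044,"ty":0.452,"tz":-0.233,"wx":-76.7,"wy":0,"wz":0}]'; python3 -c "
from h import *
go(.53,-.277,.36)"
```

```text
time_s: 0.3
ee_pos: [0.1751, -0.5798, 0.4002]
tcp_rot: [0.925, 1.364, -0.937]
wrist_force: [0.5, -0.3, -0.6]
opening: 0.0852
t=0.3 pos [ 0.1751 -0.5798  0.4002] F [ 0.5 -0.3 -0.6] op 0.0852 || tx,ty,tz [ 0.0366  0.441  -0.1532] w [-68.7  -0.1   0.5] rows 9.4
```

```bash
python3 -m pendant '[{"hand":-1,"tx":0.037,"ty":0.441,"tz":-0.153,"wx":-68.7,"wy":0,"wz":0},{"hand":-1,"tx":0.037,"ty":0.441,"tz":-0.153,"wx":-68.7,"wy":0,"wz":0},{"hand":-1,"tx":0.037,"ty":0.441,"tz":-0.153,"wx":-68.7,"wy":0,"wz":0},{"hand":-1,"tx":0.037,"ty":0.441,"tz":-0.153,"wx":-68.7,"wy":0,"wz":0},{"hand":-1,"tx":0.037,"ty":0.441,"tz":-0.153,"wx":-68.7,"wy":0,"wz":0},{"hand":-1,"tx":0.037,"ty":0.441,"tz":-0.153,"wx":-68.7,"wy":0,"wz":0},{"hand":-1,"tx":0.037,"ty":0.441,"tz":-0.153,"wx":-68.7,"wy":0,"wz":0},{"hand":-1,"tx":0.037,"ty":0.441,"tz":-0.153,"wx":-68.7,"wy":0,"wz":0}]'
python3 -c "
from h import *
go(.53,-.277,.36)"
```

```text
time_s: 1.1
ee_pos: [0.4852, -0.3153, 0.3648]
tcp_rot: [-0.009, 1.576, 0.0]
wrist_force: [0.4, -1.5, 0.1]
opening: 0.0855
t=1.1 pos [ 0.4852 -0.3153  0.3648] F [ 0.4 -1.5  0.1] op 0.0855 || tx,ty,tz [0.0043 0.0381 0.045 ] w [ 0.3 -0.3  0.3] rows 1.2
```

```bash
python3 -m pendant '[{"hand":-1,"tx":0.004,"ty":0.038,"tz":0.045,"wx":0,"wy":0,"wz":0},{"hand":-1,"tx":0.004,"ty":0.038,"tz":0.045,"wx":0,"wy":0,"wz":0},{"hand":-1,"tx":0.004,"ty":0.038,"tz":0.045,"wx":0,"wy":0,"wz":0}]'
python3 - <<'E'
from h import *
c=capture('wrist'); save(c,'w1'); M=c['world_to_cam']; print((-M[:3,:3].T@M[:3,3]).round(3), M[2,:3].round(2))
print('lid', proj(c,[.56,-.277,.02]), 'tally',proj(c,[.586,-.148,.02]))
go(.53,-.277,.36)
E
```

```text
time_s: 1.4
ee_pos: [0.5316, -0.2745, 0.3601]
tcp_rot: [-0.012, 1.575, 0.005]
wrist_force: [-0.5, -0.5, -0.3]
opening: 0.0854
[ 0.531 -0.202  0.329] [-0.   -0.28 -0.96]
lid [[288.32379612 185.34248275]] tally [[322.84541402  43.78262066]]
t=1.4 pos [ 0.5299 -0.2769  0.36  ] F [ 0.4 -0.3 -0.1] op 0.0855 || tx,ty,tz [-0.     -0.0001  0.0001] w [ 0.4 -0.4  0.4] rows 0.1
```

View pics/w1.png

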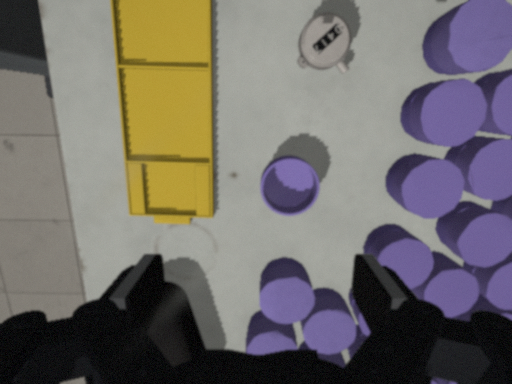

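Run:
```python
from h import *
c=capture('wrist')
for nm,lo,hi,box in [('lid',(115,60,20),(140,255,255),(255,148,325,220)),]:
    b=blobs(c,lo,hi,box,5)[0]; e=cv2.minEnclosingCircle(b); f=cv2.fitEllipse(b); print(e,f,onz(c,f[0],.0125).round(4),onz(c,f[0],.025).round(4))
hsv=cv2.cvtColor(c['pixels'],cv2.COLOR_RGB2HSV); m=cv2.inRange(hsv,(18,120,40),(35,255,255)); 
m[:, 230:]=0
L=[];Rr=[]
for v in range(30,205):
    u=np.where(m[v]>0)[0]
    L.append((u.min(),v));Rr.append((u.max()+1,v))
for E_ in (L,Rr):
    P=onz(c,E_,.009); p=np.polyfit(P[:,1],P[:,0],1); print('edge x at y=-.2,slope',np.polyval(p,-.2).round(4),p[0].round(4))
# end edge at small end
for u in (140,200):
    v=np.where(m[:,u]>0)[0].max(); print('end',onz(c,(u,v+1),.009).round(4))
print('div', onz(c,[(168,66),(168,158)],.009).round(4))
print('tally drum',onz(c,(326,42),.026).round(4))
```

```text
((291.92718505859375, 182.11080932617188), 29.708189010620117) ((292.093017578125, 182.23472595214844), (57.56976318359375, 58.2486686706543), 2.5455217361450195) [[ 0.562  -0.2786  0.0125]] [[ 0.5607 -0.2757  0.025 ]]
edge x at y=-.2,slope 0.3958 0.0184
edge x at y=-.2,slope 0.4853 0.0192
end [[ 0.4018 -0.314   0.009 ]]
end [[ 0.4657 -0.3158  0.009 ]]
div [[ 0.4426 -0.1688  0.009 ]
 [ 0.4361 -0.2551  0.009 ]]
tally drum [[ 0.5855 -0.1509  0.026 ]]
```

Run:
```python
from h import *
c=capture('wrist'); s=get_state(); T=R.from_rotvec(s['tcp_rot']).as_matrix(); p=np.array(s['ee_pos'])
for d in (.145,.155,.16,.165,.1734,.18): print(d, proj(c,[p+T@[d,.011,z] for z in (-.0425,.0425,)]+[p+T@[d,-.011,-.0425]]).round(0).tolist())
print(tip_extent)
a=c['pixels'][230:384,:,::-1].astype(float)*2.5; cv2.imwrite('pics/w1z.png',cv2.resize(np.clip(a,0,255).astype(np.uint8),None,fx=1.5,fy=1.5))
go(.561,-.277,.183)
```

```text
0.145 [[152.0, 270.0], [364.0, 270.0], [157.0, 317.0]]
0.155 [[159.0, 259.0], [356.0, 259.0], [163.0, 303.0]]
0.16 [[162.0, 254.0], [353.0, 254.0], [166.0, 297.0]]
0.165 [[165.0, 249.0], [350.0, 249.0], [169.0, 291.0]]
0.1734 [[170.0, 242.0], [345.0, 242.0], [174.0, 282.0]]
0.18 [[174.0, 237.0], [342.0, 236.0], [177.0, 275.0]]
0.1734
t=1.6 pos [ 0.5285 -0.279   0.3601] F [ 0.7 -0.2 -0. ] op 0.0853 || tx,ty,tz [0.1768 0.0032 0.0339] w [ 0.2 -0.4  0.4] rows 3.6
```

View pics/w1z.png

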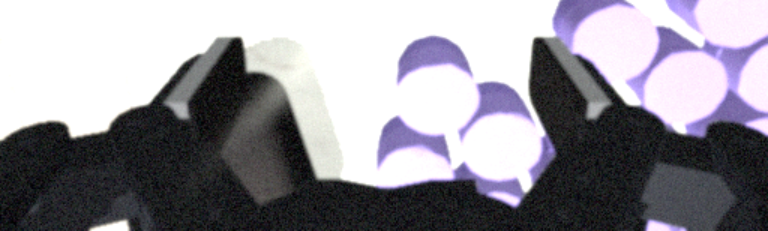

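```bash
python3 -m pendant '[{"hand":-1,"tx":0.03,"ty":0.002,"tz":0.032,"wx":0,"wy":0,"wz":0},{"hand":-1,"tx":0.08,"ty":0.002,"tz":0.032,"wx":0,"wy":0,"wz":0},{"hand":-1,"tx":0.13,"ty":0.002,"tz":0.032,"wx":0,"wy":0,"wz":0},{"hand":-1,"tx":0.13,"ty":0.002,"tz":0.032,"wx":0,"wy":0,"wz":0},{"hand":-1,"tx":0.13,"ty":0.002,"tz":0.032,"wx":0,"wy":0,"wz":0}]'
python3 - <<'E'
from h import *
go(.561,-.277,.176)
c=capture('wrist'); save(c,'w2')
E
```

```text
time_s: 2.05
ee_pos: [0.5585, -0.2794, 0.2301]
tcp_rot: [-0.007, 1.58, -0.006]
wrist_force: [1.2, -0.6, 1.4]
opening: 0.0855
t=2.0 pos [ 0.5585 -0.2794  0.2301] F [ 1.2 -0.6  1.4] op 0.0855 || tx,ty,tz [0.0541 0.0028 0.003 ] w [ 0.  -0.5  0.4] rows 1.1
```

View pics/w2.png

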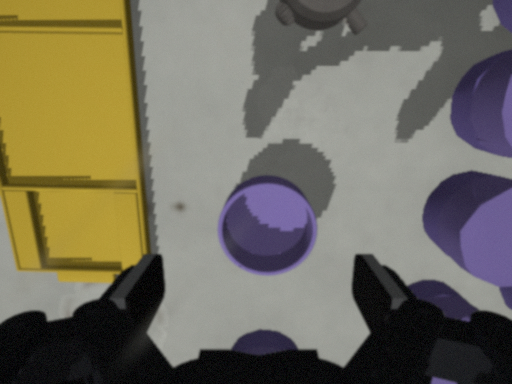

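Run:
```python
from h import *
c=capture('wrist')
b=blobs(c,(115,60,20),(140,255,255),(210,165,330,290),5)[0]; f=cv2.fitEllipse(b); print(f,onz(c,f[0],.0125).round(4),onz(c,(268,225),.025).round(4))
```

```text
((263.184814453125, 224.44296264648438), (95.62981414794922, 96.77203369140625), 5.871203422546387) [[ 0.5614 -0.2792  0.0125]] [[ 0.5641 -0.2748  0.025 ]]
```

```bash
python3 -m pendant '[{"hand":-1,"tx":0.02,"ty":0.0025,"tz":0.0035,"wx":0,"wy":0,"wz":0},{"hand":-1,"tx":0.054,"ty":0.0025,"tz":0.0035,"wx":0,"wy":0,"wz":0},{"hand":-1,"tx":0.054,"ty":0.0025,"tz":0.0035,"wx":0,"wy":0,"wz":0},{"hand":0.3,"tx":0.054,"ty":0.0025,"tz":0.0035,"wx":0,"wy":0,"wz":0},{"hand":0.3,"tx":0.054,"ty":0.0025,"tz":0.0035,"wx":0,"wy":0,"wz":0},{"hand":0.3,"tx":0.054,"ty":0.0025,"tz":0.0035,"wx":0,"wy":0,"wz":0},{"hand":0.3,"tx":0.054,"ty":0.0025,"tz":0.0035,"wx":0,"wy":0,"wz":0}]' 30
python3 - <<'E'
from h import *
go(.561,-.277,.25)
E
```

```text
time_s: 2.85
ee_pos: [0.5644, -0.2773, 0.181]
tcp_rot: [-0.009, 1.571, -0.007]
wrist_force: [-0.8, 0.2, 6.4]
opening: 0.0572
t=2.9 pos [ 0.5644 -0.2773  0.181 ] F [-0.8  0.2  6.4] op 0.0572 || tx,ty,tz [-0.069  -0.0004 -0.0034] w [ 0.1 -0.   0.6] rows 1.4
```

Run:
```python
from h import *
c=capture('wrist'); save(c,'w3')
c=capture('side'); cv2.imwrite('pics/s3.png',cv2.resize(c['pixels'][220:340,220:380,::-1],None,fx=4.5,fy=4.5,interpolation=2))
```

```text
(no output)
```

View pics/w3.png

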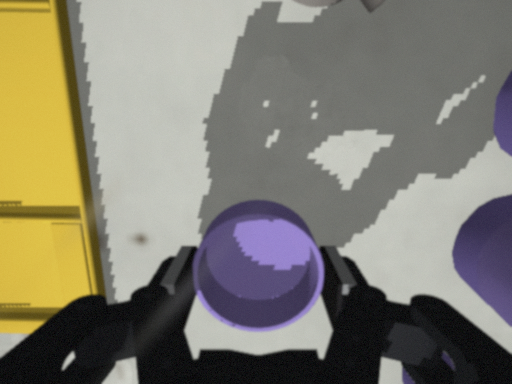

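View pics/s3.png

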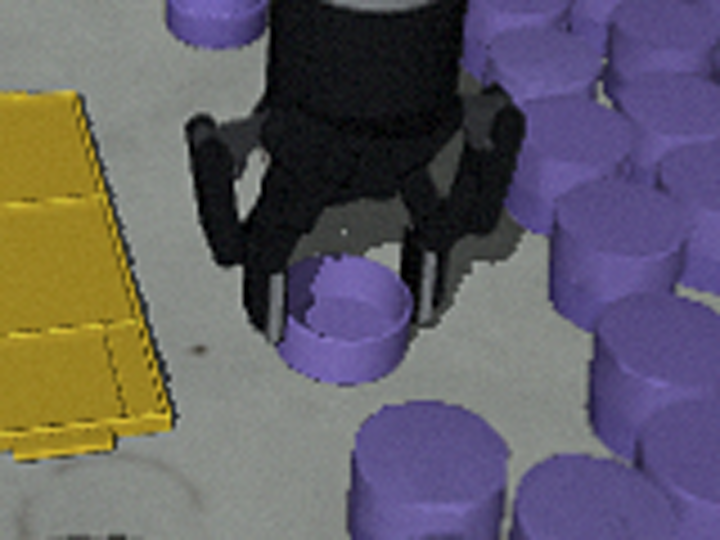

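```bash
python3 -m pendant '[{"hand":0.3,"tx":-0.03,"ty":0,"tz":-0.003,"wx":0,"wy":0,"wz":0},{"hand":0.3,"tx":-0.06,"ty":0,"tz":-0.003,"wx":0,"wy":0,"wz":0},{"hand":0.3,"tx":-0.06,"ty":0,"tz":-0.003,"wx":0,"wy":0,"wz":0}]' 30
python3 - <<'E'
from h import *
go(.442,-.1215,.24,-.019)
c=capture('wrist'); save(c,'w4')
E
```

```text
time_s: 3.25
ee_pos: [0.5633, -0.2771, 0.2458]
tcp_rot: [-0.011, 1.562, -0.01]
wrist_force: [0.8, -0.4, -0.2]
opening: 0.0573
t=3.2 pos [ 0.5633 -0.2771  0.2458] F [ 0.8 -0.4 -0.2] op 0.0573 || tx,ty,tz [ 0.0027  0.1558 -0.1212] w [1.1 0.5 0.8] rows 3.9
```

View pics/w4.png

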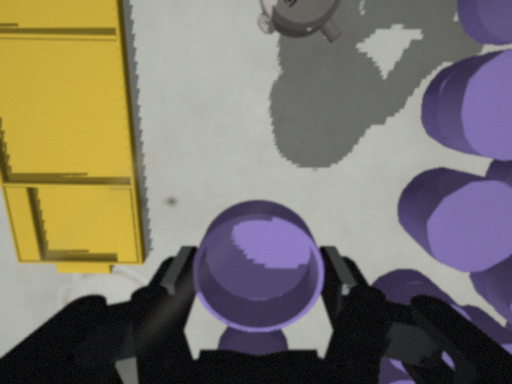

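```bash
python3 -m pendant '[{"hand":0.3,"tx":0.0,"ty":0.156,"tz":-0.121,"wx":1.1,"wy":0.5,"wz":0.8},{"hand":0.3,"tx":0.0,"ty":0.156,"tz":-0.121,"wx":1.1,"wy":0.5,"wz":0.8},{"hand":0.3,"tx":0.0,"ty":0.156,"tz":-0.121,"wx":1.1,"wy":0.5,"wz":0.8},{"hand":0.3,"tx":0.0,"ty":0.156,"tz":-0.121,"wx":1.1,"wy":0.5,"wz":0.8},{"hand":0.3,"tx":0.02,"ty":0.156,"tz":-0.121,"wx":1.1,"wy":0.5,"wz":0.8},{"hand":0.3,"tx":0.02,"ty":0.156,"tz":-0.121,"wx":1.1,"wy":0.5,"wz":0.8}]' 30
python3 - <<'E'
from h import *
go(.442,-.1215,.185,-.019)
c=capture('wrist'); save(c,'w5')
E
```

```text
time_s: 3.9
ee_pos: [0.4406, -0.12, 0.22]
tcp_rot: [0.013, 1.578, -0.01]
wrist_force: [0.3, -0.9, 0.2]
opening: 0.0571
t=3.9 pos [ 0.4406 -0.12    0.22  ] F [ 0.3 -0.9  0.2] op 0.0571 || tx,ty,tz [ 0.035  -0.0016  0.0017] w [ 0.2 -0.4 -0.1] rows 0.7
```

View pics/w5.png

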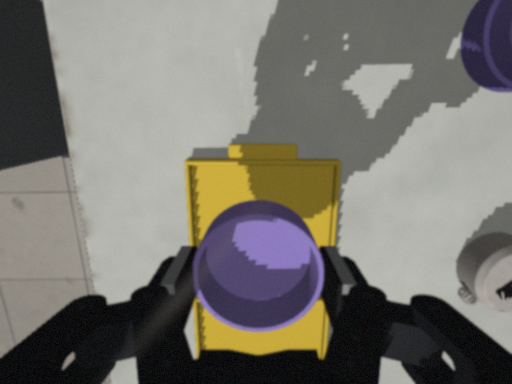

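```bash
python3 -m pendant '[{"hand":0.3,"tx":0.025,"ty":-0.001,"tz":0.001,"wx":0,"wy":0,"wz":0},{"hand":0.3,"tx":0.035,"ty":-0.001,"tz":0.001,"wx":0,"wy":0,"wz":0},{"hand":0.3,"tx":0.035,"ty":-0.001,"tz":0.001,"wx":0,"wy":0,"wz":0}]' 30
python3 -c "
from h import *
go(.442,-.1215,.185,-.019)"
```

```text
time_s: 4.25
ee_pos: [0.4427, -0.1231, 0.1847]
tcp_rot: [0.015, 1.577, -0.015]
wrist_force: [0.3, -0.4, 0.3]
opening: 0.057
t=4.2 pos [ 0.4427 -0.1231  0.1847] F [ 0.3 -0.4  0.3] op 0.057 || tx,ty,tz [-0.0003  0.0016 -0.0007] w [ 0.  -0.3 -0. ] rows 0.0
```

```bash
python3 -m pendant '[{"hand":0.3,"tx":0.003,"ty":0.001,"tz":0,"wx":0,"wy":0,"wz":0},{"hand":0.3,"tx":0.003,"ty":0.001,"tz":0,"wx":0,"wy":0,"wz":0},{"hand":-0.6,"tx":0.003,"ty":0.001,"tz":0,"wx":0,"wy":0,"wz":0},{"hand":-0.6,"tx":0.003,"ty":0.001,"tz":0,"wx":0,"wy":0,"wz":0},{"hand":-0.6,"tx":0.003,"ty":0.001,"tz":0,"wx":0,"wy":0,"wz":0},{"hand":-0.7,"tx":-0.03,"ty":0.001,"tz":0,"wx":0,"wy":0,"wz":0},{"hand":-0.7,"tx":-0.08,"ty":0.001,"tz":0,"wx":0,"wy":0,"wz":0},{"hand":-0.7,"tx":-0.1,"ty":0.001,"tz":0,"wx":0,"wy":0,"wz":0}]' 30
python3 - <<'E'
from h import *
go(.577,-.04,.33,0)
c=capture('wrist'); save(c,'w6')
E
```

```text
time_s: 5.05
ee_pos: [0.4436, -0.1223, 0.2879]
tcp_rot: [0.015, 1.573, -0.015]
wrist_force: [1.1, 0.0, -1.4]
opening: 0.0728
t=5.0 pos [ 0.4436 -0.1223  0.2879] F [ 1.1  0.  -1.4] op 0.0728 || tx,ty,tz [-0.0424  0.0848  0.1317] w [-1.1 -0.1  0. ] rows 3.2
```

View pics/w6.png

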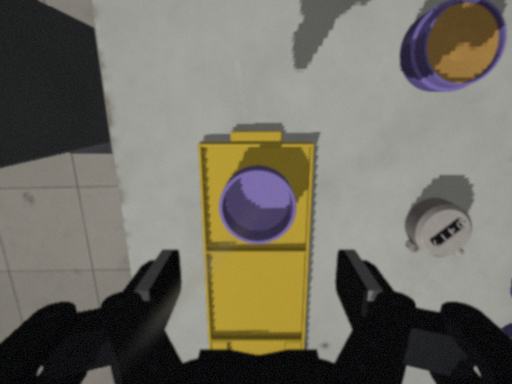

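```bash
python3 -m pendant '[{"hand":-1,"tx":-0.042,"ty":0.085,"tz":0.132,"wx":-1.1,"wy":0,"wz":0},{"hand":-1,"tx":-0.042,"ty":0.085,"tz":0.132,"wx":-1.1,"wy":0,"wz":0},{"hand":-1,"tx":-0.042,"ty":0.085,"tz":0.132,"wx":-1.1,"wy":0,"wz":0},{"hand":-1,"tx":-0.042,"ty":0.085,"tz":0.132,"wx":-1.1,"wy":0,"wz":0},{"hand":-1,"tx":-0.042,"ty":0.085,"tz":0.132,"wx":-1.1,"wy":0,"wz":0}]' 30
python3 - <<'E'
from h import *
c=capture('wrist'); save(c,'w7')
b=blobs(c,(8,100,40),(25,255,255),(150,60,400,300),5)
for q in b[:3]:
    f=cv2.fitEllipse(q); print(cv2.contourArea(q),f,onz(c,f[0],.032).round(4))
go(.577,-.012,.18,0)
E
```

```text
time_s: 5.6
ee_pos: [0.5794, -0.038, 0.3318]
tcp_rot: [-0.001, 1.567, 0.002]
wrist_force: [-0.4, -0.8, -0.4]
opening: 0.0851
2224.0 ((252.87893676757812, 164.9267120361328), (52.65037536621094, 53.8182487487793), 103.49481964111328) [[ 0.5759 -0.0115  0.032 ]]
548.0 ((158.3169708251953, 256.0230407714844), (14.52769947052002, 88.1592025756836), 175.45883178710938) [[ 0.4879 -0.0965  0.032 ]]
t=5.7 pos [ 0.5776 -0.0398  0.3309] F [-0.3 -1.   0.2] op 0.0855 || tx,ty,tz [ 0.1508  0.0279 -0.0006] w [ 0.  -0.   0.1] rows 3.1
```

View pics/w7.png

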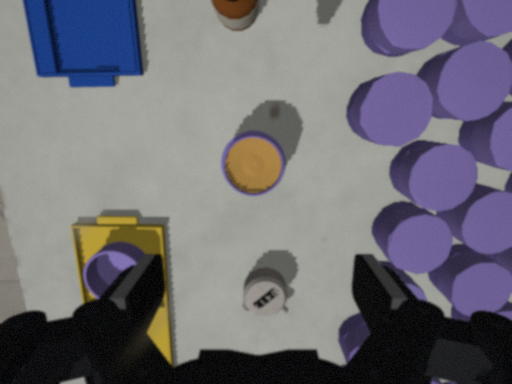

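```bash
python3 -m pendant '[{"hand":-1,"tx":0.04,"ty":0.029,"tz":-0.001,"wx":0,"wy":0,"wz":0},{"hand":-1,"tx":0.09,"ty":0.029,"tz":-0.001,"wx":0,"wy":0,"wz":0},{"hand":-1,"tx":0.125,"ty":0.029,"tz":-0.001,"wx":0,"wy":0,"wz":0},{"hand":-1,"tx":0.148,"ty":0.029,"tz":-0.001,"wx":0,"wy":0,"wz":0},{"hand":-1,"tx":0.148,"ty":0.029,"tz":-0.001,"wx":0,"wy":0,"wz":0},{"hand":0.3,"tx":0.148,"ty":0.029,"tz":-0.001,"wx":0,"wy":0,"wz":0},{"hand":0.3,"tx":0.148,"ty":0.029,"tz":-0.001,"wx":0,"wy":0,"wz":0},{"hand":0.3,"tx":0.148,"ty":0.029,"tz":-0.001,"wx":0,"wy":0,"wz":0}]' 30
python3 - <<'E'
from h import *
c=capture('wrist'); save(c,'w8')
go(.4403,-.2115,.26,-.019)
E
```

```text
time_s: 6.45
ee_pos: [0.577, -0.0113, 0.1845]
tcp_rot: [-0.001, 1.568, -0.001]
wrist_force: [-0.5, -0.3, 2.8]
opening: 0.0558
t=6.5 pos [ 0.577  -0.0113  0.1845] F [-1.4 -0.7  5.2] op 0.0565 || tx,ty,tz [-0.0756 -0.2003 -0.1365] w [1.1 0.1 0.1] rows 5.1
```

View pics/w8.png

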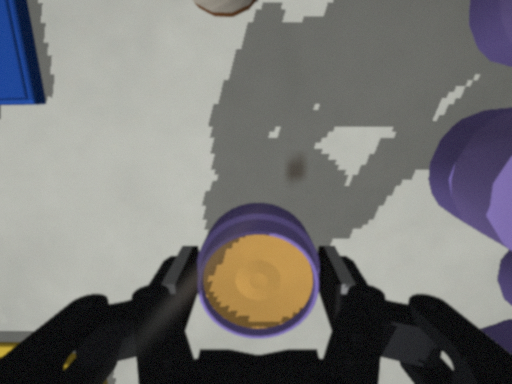

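```bash
python3 -m pendant '[{"hand":0.3,"tx":-0.03,"ty":0,"tz":0,"wx":0,"wy":0,"wz":0},{"hand":0.3,"tx":-0.07,"ty":0,"tz":0,"wx":0,"wy":0,"wz":0},{"hand":0.3,"tx":-0.075,"ty":-0.04,"tz":-0.027,"wx":0.5,"wy":0,"wz":0},{"hand":0.3,"tx":-0.075,"ty":-0.08,"tz":-0.055,"wx":1.1,"wy":0,"wz":0},{"hand":0.3,"tx":-0.075,"ty":-0.12,"tz":-0.082,"wx":1.1,"wy":0,"wz":0},{"hand":0.3,"tx":-0.075,"ty":-0.16,"tz":-0.11,"wx":1.1,"wy":0,"wz":0},{"hand":0.3,"tx":-0.075,"ty":-0.2,"tz":-0.136,"wx":1.1,"wy":0,"wz":0},{"hand":0.3,"tx":-0.075,"ty":-0.2,"tz":-0.136,"wx":1.1,"wy":0,"wz":0}]' 30
python3 - <<'E'
from h import *
c=capture('wrist'); save(c,'w9')
go(.4403,-.2115,.186,-.019)
E
```

```text
time_s: 7.3
ee_pos: [0.4355, -0.2183, 0.2597]
tcp_rot: [0.019, 1.575, -0.031]
wrist_force: [0.3, 0.4, -0.6]
opening: 0.0564
t=7.3 pos [ 0.4382 -0.215   0.2599] F [ 0.9  0.2 -0.3] op 0.0563 || tx,ty,tz [0.0739 0.0038 0.0019] w [-0.5  0.   0.2] rows 1.5
```

View pics/w9.png

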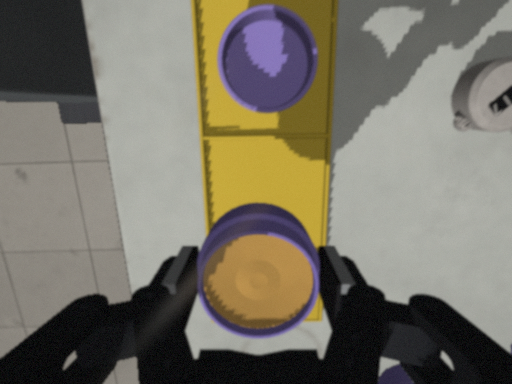

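```bash
python3 -m pendant '[{"hand":0.3,"tx":0.03,"ty":0.002,"tz":0.001,"wx":0,"wy":0,"wz":0},{"hand":0.3,"tx":0.06,"ty":0.002,"tz":0.001,"wx":0,"wy":0,"wz":0},{"hand":0.3,"tx":0.069,"ty":0.002,"tz":0.001,"wx":0,"wy":0,"wz":0},{"hand":0.3,"tx":0.069,"ty":0.002,"tz":0.001,"wx":0,"wy":0,"wz":0}]' 30
python3 - <<'E'
from h import *
go(.4403,-.2115,.186,-.019)
E
```

```text
time_s: 7.75
ee_pos: [0.4398, -0.2121, 0.1904]
tcp_rot: [0.017, 1.571, -0.022]
wrist_force: [0.6, 0.0, -0.1]
opening: 0.0565
t=7.8 pos [ 0.4398 -0.2121  0.1904] F [ 0.6  0.  -0.1] op 0.0565 || tx,ty,tz [0.0044 0.0006 0.0005] w [-0.4 -0.   0.2] rows 0.1
```

Position is good; lower until it touches, then release.

```bash
python3 -m pendant '[{"hand":0.3,"tx":0.003,"ty":0,"tz":0.0005,"wx":0,"wy":0,"wz":0},{"hand":0.3,"tx":0.005,"ty":0,"tz":0.0005,"wx":0,"wy":0,"wz":0},{"hand":0.3,"tx":0.005,"ty":0,"tz":0.0005,"wx":0,"wy":0,"wz":0}]' 30
python3 -c "
from h import *
go(.4403,-.2115,.186,-.019)"
```

```text
time_s: 8.05
ee_pos: [0.4411, -0.2116, 0.1874]
tcp_rot: [0.016, 1.568, -0.022]
wrist_force: [-0.7, 2.2, 11.1]
opening: 0.0562
t=8.1 pos [ 0.4411 -0.2116  0.1874] F [-0.7  2.2 11.1] op 0.0562 || tx,ty,tz [ 0.0014  0.0001 -0.0008] w [-0.3  0.2  0.2] rows 0.0
```

Contact (11 N). Release with a slight open, then rise.

```bash
python3 -m pendant '[{"hand":-0.6,"tx":-0.001,"ty":0,"tz":0,"wx":0,"wy":0,"wz":0},{"hand":-0.6,"tx":-0.001,"ty":0,"tz":0,"wx":0,"wy":0,"wz":0},{"hand":-0.6,"tx":-0.001,"ty":0,"tz":0,"wx":0,"wy":0,"wz":0},{"hand":-0.7,"tx":-0.03,"ty":0,"tz":0,"wx":0,"wy":0,"wz":0},{"hand":-0.7,"tx":-0.08,"ty":0,"tz":0,"wx":0,"wy":0,"wz":0},{"hand":-1,"tx":-0.13,"ty":0,"tz":0,"wx":0,"wy":0,"wz":0},{"hand":-1,"tx":-0.16,"ty":0,"tz":0,"wx":0,"wy":0,"wz":0}]' 30
python3 - <<'E'
from h import *
c=capture('wrist'); save(c,'w10')
b=blobs(c,(115,60,20),(140,255,255),(180,0,330,330),5)
for q in b[:3]:
    f=cv2.fitEllipse(q); print(cv2.contourArea(q),f,onz(c,f[0],.017).round(4))
go(.562,.09,.345,0)
E
```

```text
time_s: 8.75
ee_pos: [0.4408, -0.2111, 0.3506]
tcp_rot: [0.016, 1.565, -0.023]
wrist_force: [1.0, -0.3, -0.0]
opening: 0.0852
3551.0 ((255.1827392578125, 84.61857604980469), (65.11817932128906, 69.47771453857422), 2.4537265300750732) [[ 0.4423 -0.1195  0.017 ]]
398.0 ((256.6006774902344, 188.78280639648438), (55.51338577270508, 59.14637756347656), 178.9114227294922) [[ 0.4409 -0.2157  0.017 ]]
2.0 ((264.1403503417969, 216.22230529785156), (2.113255023956299, 8.467589378356934), 75.91921997070312) [[ 0.4477 -0.2443  0.017 ]]
t=8.8 pos [ 0.4419 -0.2112  0.3536] F [ 0.2 -0.3  2. ] op 0.0855 || tx,ty,tz [0.008  0.3041 0.1125] w [-1.4  0.7  0.4] rows 6.5
```

View pics/w10.png

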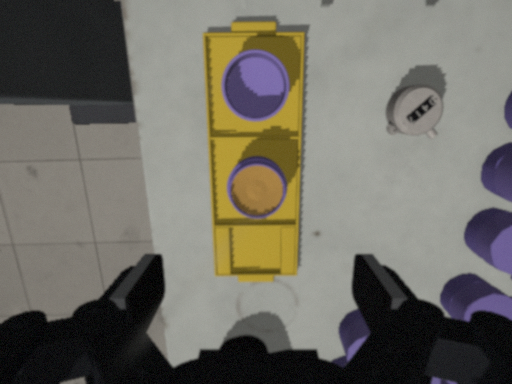

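```bash
python3 -m pendant '[{"hand":-1,"tx":0.008,"ty":0.304,"tz":0.112,"wx":-1.4,"wy":0.7,"wz":0.4},{"hand":-1,"tx":0.008,"ty":0.304,"tz":0.112,"wx":-1.4,"wy":0.7,"wz":0.4},{"hand":-1,"tx":0.008,"ty":0.304,"tz":0.112,"wx":-1.4,"wy":0.7,"wz":0.4},{"hand":-1,"tx":0.008,"ty":0.304,"tz":0.112,"wx":-1.4,"wy":0.7,"wz":0.4},{"hand":-1,"tx":0.008,"ty":0.304,"tz":0.112,"wx":-1.4,"wy":0.7,"wz":0.4},{"hand":-1,"tx":0.008,"ty":0.304,"tz":0.112,"wx":-1.4,"wy":0.7,"wz":0.4},{"hand":-1,"tx":0.008,"ty":0.304,"tz":0.112,"wx":-1.4,"wy":0.7,"wz":0.4},{"hand":-1,"tx":0.008,"ty":0.304,"tz":0.112,"wx":-1.4,"wy":0.7,"wz":0.4}]' 40
python3 - <<'E'
from h import *
c=capture('wrist'); save(c,'w11'); save(capture('side'),'s11')
print(proj(c,[(.561,.115,0),(.561,.115,.088)]).round(0))
go(.562,.09,.345,0)
E
```

```text
time_s: 9.6
ee_pos: [0.562, 0.0951, 0.3449]
tcp_rot: [-0.001, 1.57, 0.009]
wrist_force: [0.6, 0.8, -0.3]
opening: 0.0859
[[257. 165.]
 [257. 185.]]
t=9.7 pos [0.5612 0.0899 0.3443] F [-0.2 -0.7 -1. ] op 0.0855 || tx,ty,tz [-0.0007  0.0001  0.0008] w [ 0.  -0.1  0. ] rows 0.0
```

View pics/w11.png

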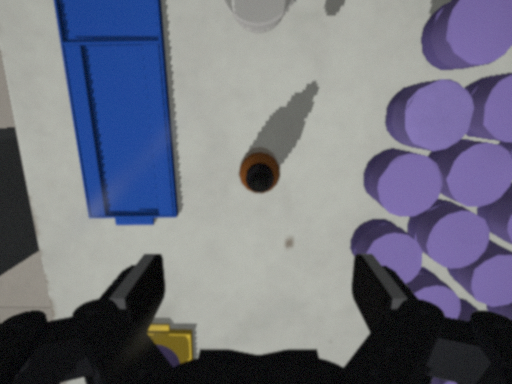

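Run:
```python
from h import *
c=capture('wrist')
print(onz(c,(259.5,171),.046).round(4),onz(c,(261,178),.08).round(4),onz(c,(261,178),.088).round(4))
t=capture('side'); a=t['pixels'][170:215,235:270,::-1]; cv2.imwrite('pics/s11z.png',cv2.resize(a,None,fx=14,fy=12))
a=c['pixels'][140:205,225:295,::-1]; cv2.imwrite('pics/w11z.png',cv2.resize(a,None,fx=8,fy=8))
```

```text
[[0.5615 0.1108 0.046 ]] [[0.5625 0.112  0.08  ]] [[0.5625 0.1137 0.088 ]]
```

View pics/w11z.png

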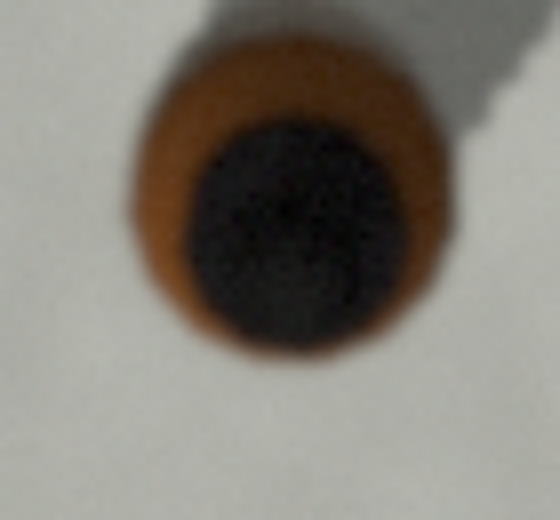

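View pics/s11z.png

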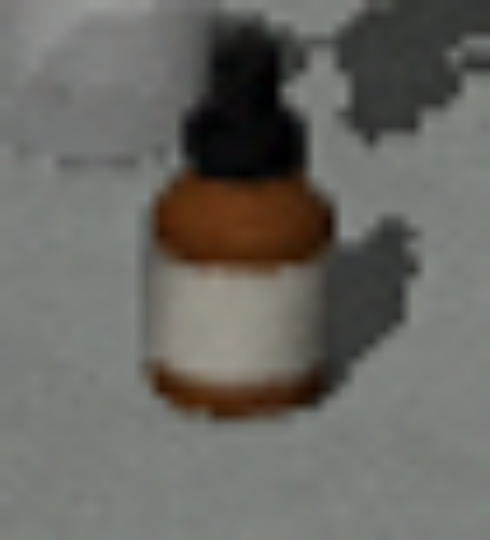

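Run:
```python
from h import *
c=capture('wrist')
print(onz(c,(261.6,165),.046).round(4),onz(c,(262,169),.068).round(4))
go(.5635,.1165,.19)
```

```text
[[0.5632 0.1139 0.046 ]] [[0.5634 0.1146 0.068 ]]
t=9.8 pos [0.5611 0.0879 0.3445] F [ 0.6 -0.6  0.7] op 0.0854 || tx,ty,tz [0.1545 0.0288 0.0026] w [-0.2 -0.1  0.1] rows 3.1
```

```bash
python3 -m pendant '[{"hand":-1,"tx":0.02,"ty":0.0265,"tz":0.002,"wx":0,"wy":0,"wz":0},{"hand":-1,"tx":0.06,"ty":0.0265,"tz":0.002,"wx":0,"wy":0,"wz":0},{"hand":-1,"tx":0.1,"ty":0.0265,"tz":0.002,"wx":0,"wy":0,"wz":0},{"hand":-1,"tx":0.12,"ty":0.0265,"tz":0.002,"wx":0,"wy":0,"wz":0},{"hand":-1,"tx":0.12,"ty":0.0265,"tz":0.002,"wx":0,"wy":0,"wz":0}]' 40
python3 - <<'E'
from h import *
c=capture('wrist'); save(c,'w12')
go(.5632,.1145,.195)
E
```

```text
time_s: 10.35
ee_pos: [0.5617, 0.1123, 0.2218]
tcp_rot: [-0.0, 1.579, -0.007]
wrist_force: [-0.9, -1.4, -0.3]
opening: 0.0854
t=10.4 pos [0.5625 0.1129 0.2236] F [-0.3  0.   0. ] op 0.0856 || tx,ty,tz [0.0286 0.0017 0.0008] w [-0.2 -0.3  0.2] rows 0.6
```

View pics/w12.png

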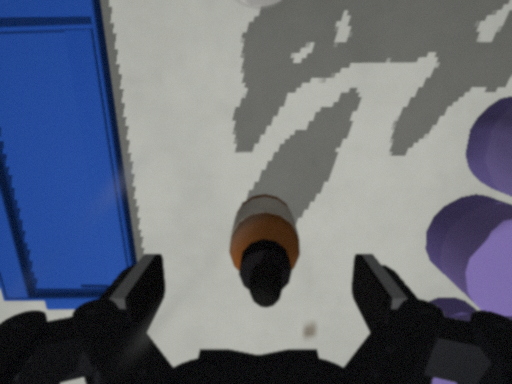

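Run:
```python
from h import *
c=capture('wrist')
print(onz(c,[(265.5,238)],.046).round(4),onz(c,(266,263),.068).round(4), onz(c,(266,292),.086).round(4))
go(.5632,.1145,.195)
```

```text
[[0.5652 0.1228 0.046 ]] [[0.565  0.1204 0.068 ]] [[0.5646 0.1174 0.086 ]]
t=10.4 pos [0.5631 0.1134 0.2249] F [-0.5 -0.1 -0.7] op 0.0854 || tx,ty,tz [0.0299 0.0011 0.0001] w [-0.2 -0.1  0.1] rows 0.6
```

```bash
python3 -m pendant '[{"hand":-1,"tx":0.01,"ty":0.0035,"tz":0.0015,"wx":0,"wy":0,"wz":0},{"hand":-1,"tx":0.029,"ty":0.0035,"tz":0.0015,"wx":0,"wy":0,"wz":0},{"hand":-1,"tx":0.029,"ty":0.0035,"tz":0.0015,"wx":0,"wy":0,"wz":0},{"hand":0.5,"tx":0.029,"ty":0.0035,"tz":0.0015,"wx":0,"wy":0,"wz":0},{"hand":0.5,"tx":0.029,"ty":0.0035,"tz":0.0015,"wx":0,"wy":0,"wz":0},{"hand":0.5,"tx":0.029,"ty":0.0035,"tz":0.0015,"wx":0,"wy":0,"wz":0},{"hand":0.5,"tx":0.029,"ty":0.0035,"tz":0.0015,"wx":0,"wy":0,"wz":0},{"hand":0.5,"tx":0.029,"ty":0.0035,"tz":0.0015,"wx":0,"wy":0,"wz":0}]' 40
python3 - <<'E'
from h import *
c=capture('wrist'); save(c,'w13')
go(.5632,.1145,.3)
E
```

```text
time_s: 11.25
ee_pos: [0.5649, 0.1169, 0.1968]
tcp_rot: [0.002, 1.571, -0.005]
wrist_force: [-0.5, 0.8, 5.8]
opening: 0.0347
t=11.3 pos [0.5649 0.1169 0.1969] F [-2.2 -1.1  6.1] op 0.0347 || tx,ty,tz [-0.1031 -0.0026 -0.0017] w [-0.2 -0.   0.1] rows 2.1
```

View pics/w13.png

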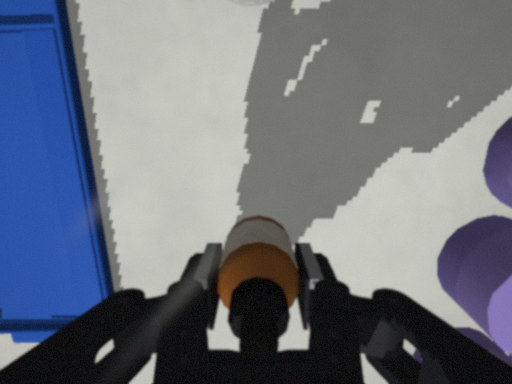

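```bash
python3 -m pendant '[{"hand":0.5,"tx":-0.03,"ty":0,"tz":0,"wx":0,"wy":0,"wz":0},{"hand":0.5,"tx":-0.07,"ty":0,"tz":0,"wx":0,"wy":0,"wz":0},{"hand":0.5,"tx":-0.09,"ty":-0.035,"tz":-0.01,"wx":0,"wy":0,"wz":0},{"hand":0.5,"tx":-0.09,"ty":-0.075,"tz":-0.022,"wx":0,"wy":0,"wz":0},{"hand":0.5,"tx":-0.09,"ty":-0.115,"tz":-0.034,"wx":0,"wy":0,"wz":0},{"hand":0.5,"tx":-0.09,"ty":-0.155,"tz":-0.046,"wx":0,"wy":0,"wz":0},{"hand":0.5,"tx":-0.09,"ty":-0.195,"tz":-0.058,"wx":0,"wy":0,"wz":0},{"hand":0.5,"tx":-0.09,"ty":-0.235,"tz":-0.07,"wx":0.5,"wy":0,"wz":0}]' 40
python3 - <<'E'
from h import *
go(.439,-.285,.285,-.019)
E
```

```text
time_s: 12.1
ee_pos: [0.4933, -0.1192, 0.2874]
tcp_rot: [0.009, 1.571, -0.012]
wrist_force: [0.8, 0.0, -0.2]
opening: 0.0349
t=12.1 pos [ 0.4933 -0.1192  0.2874] F [ 0.8  0.  -0.2] op 0.0349 || tx,ty,tz [ 0.0027 -0.1665 -0.0521] w [ 0.3 -0.   0.1] rows 3.5
```

```bash
python3 -m pendant '[{"hand":0.5,"tx":0.002,"ty":-0.04,"tz":-0.013,"wx":0,"wy":0,"wz":0},{"hand":0.5,"tx":0.002,"ty":-0.08,"tz":-0.026,"wx":0,"wy":0,"wz":0},{"hand":0.5,"tx":0.002,"ty":-0.12,"tz":-0.039,"wx":0.3,"wy":0,"wz":0},{"hand":0.5,"tx":0.002,"ty":-0.155,"tz":-0.05,"wx":0.3,"wy":0,"wz":0},{"hand":0.5,"tx":0.002,"ty":-0.1665,"tz":-0.052,"wx":0.3,"wy":0,"wz":0},{"hand":0.5,"tx":0.002,"ty":-0.1665,"tz":-0.052,"wx":0.3,"wy":0,"wz":0}]' 40
python3 - <<'E'
from h import *
c=capture('wrist'); save(c,'w14'); t=capture('top'); a=t['pixels'][205:260,290:410,::-1]; cv2.imwrite('pics/t14.png',cv2.resize(a,None,fx=6,fy=6))
go(.439,-.285,.205,-.019)
E
```

```text
time_s: 12.7
ee_pos: [0.4382, -0.2871, 0.2856]
tcp_rot: [0.016, 1.571, -0.02]
wrist_force: [0.1, 0.4, -0.6]
opening: 0.0345
t=12.8 pos [ 0.4398 -0.2837  0.286 ] F [ 0.2  1.  -0.2] op 0.0348 || tx,ty,tz [ 0.081  -0.0013 -0.0008] w [0.1 0.1 0. ] rows 1.6
```

View pics/w14.png

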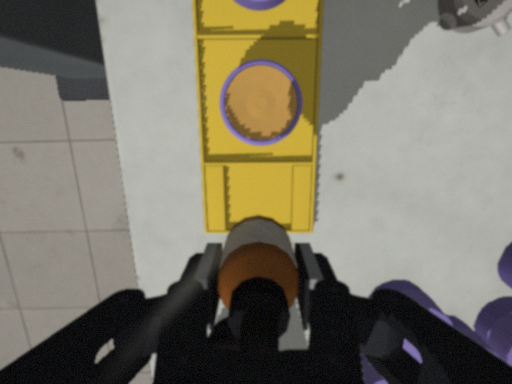

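Run:
```python
from h import *
c=capture('wrist')
print(onz(c,[(260,160),(260,231),(228,197),(292,197),(260,38)],.009).round(4))
```

```text
[[ 0.4418 -0.2498  0.009 ]
 [ 0.4408 -0.3089  0.009 ]
 [ 0.4156 -0.2792  0.009 ]
 [ 0.467  -0.2802  0.009 ]
 [ 0.4433 -0.1638  0.009 ]]
```

```bash
python3 -m pendant '[{"hand":0.5,"tx":0.03,"ty":0.001,"tz":0.001,"wx":0,"wy":0,"wz":0},{"hand":0.5,"tx":0.06,"ty":0.001,"tz":0.001,"wx":0,"wy":0,"wz":0},{"hand":0.5,"tx":0.08,"ty":0.001,"tz":0.001,"wx":0,"wy":0,"wz":0},{"hand":0.5,"tx":0.08,"ty":0.001,"tz":0.001,"wx":0,"wy":0,"wz":0},{"hand":0.5,"tx":0.08,"ty":0.001,"tz":0.001,"wx":0,"wy":0,"wz":0}]' 40
python3 - <<'E'
from h import *
c=capture('wrist'); save(c,'w15'); c=capture('side'); cv2.imwrite('pics/s15.png',cv2.resize(c['pixels'][200:340,180:340,::-1],None,fx=4.5,fy=4.5))
go(.4405,-.2825,.2,-.019)
E
```

```text
time_s: 13.35
ee_pos: [0.442, -0.2805, 0.2064]
tcp_rot: [0.01, 1.57, -0.009]
wrist_force: [-0.3, -0.9, 0.1]
opening: 0.0351
t=13.4 pos [ 0.442  -0.2815  0.2071] F [-0.3  0.5 -0.7] op 0.0351 || tx,ty,tz [ 0.0071 -0.0011 -0.0015] w [0.3 0.2 0. ] rows 0.1
```

View pics/s15.png

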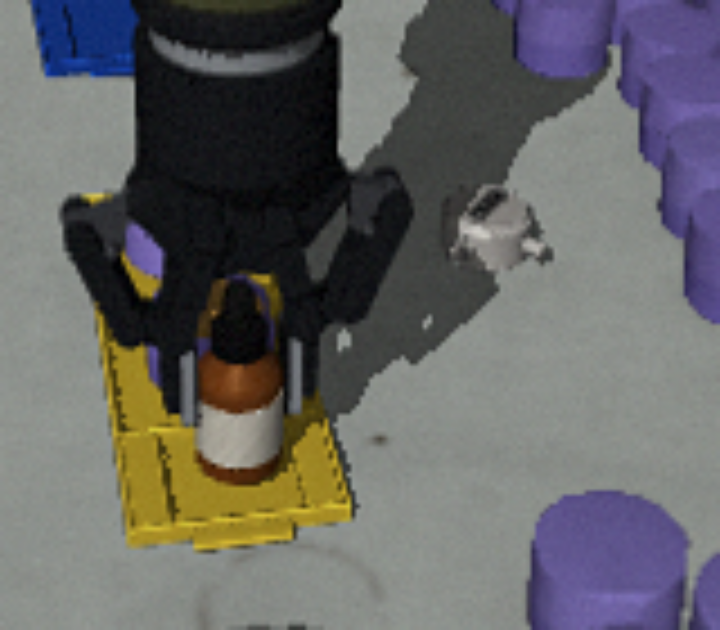

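View pics/w15.png

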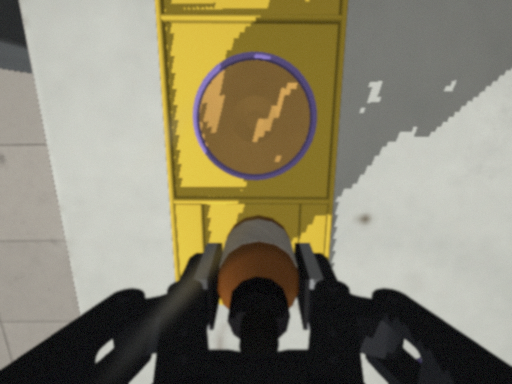

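```bash
python3 -m pendant '[{"hand":0.5,"tx":0.005,"ty":-0.001,"tz":-0.001,"wx":0,"wy":0,"wz":0},{"hand":0.5,"tx":0.008,"ty":-0.001,"tz":-0.001,"wx":0,"wy":0,"wz":0},{"hand":0.5,"tx":0.008,"ty":-0.001,"tz":-0.001,"wx":0,"wy":0,"wz":0}]' 40
python3 - <<'E'
from h import *
go(.4405,-.2825,.2,-.019)
E
```

```text
time_s: 13.75
ee_pos: [0.4412, -0.2826, 0.1998]
tcp_rot: [0.01, 1.567, -0.012]
wrist_force: [0.5, -0.7, 3.9]
opening: 0.0348
t=13.8 pos [ 0.4412 -0.2826  0.1998] F [ 0.5 -0.7  3.9] op 0.0348 || tx,ty,tz [-0.0002  0.0001 -0.0007] w [0.3 0.2 0.1] rows 0.0
```

```bash
python3 -m pendant '[{"hand":-0.3,"tx":0,"ty":0,"tz":0,"wx":0,"wy":0,"wz":0},{"hand":-0.5,"tx":0,"ty":0,"tz":0,"wx":0,"wy":0,"wz":0},{"hand":-0.5,"tx":0,"ty":0,"tz":0,"wx":0,"wy":0,"wz":0},{"hand":-0.5,"tx":-0.02,"ty":0,"tz":0,"wx":0,"wy":0,"wz":0},{"hand":-0.5,"tx":-0.06,"ty":0,"tz":0,"wx":0,"wy":0,"wz":0},{"hand":-1,"tx":-0.11,"ty":0,"tz":0,"wx":0,"wy":0,"wz":0},{"hand":-1,"tx":-0.15,"ty":0,"tz":0,"wx":0,"wy":0,"wz":0}]' 40
python3 - <<'E'
from h import *
c=capture('wrist'); save(c,'w16'); c=capture('side'); cv2.imwrite('pics/s16.png',cv2.resize(c['pixels'][200:340,180:340,::-1],None,fx=4.5,fy=4.5))
go(.584,-.17,.33,0)
E
```

```text
time_s: 14.45
ee_pos: [0.4405, -0.2823, 0.3519]
tcp_rot: [0.01, 1.566, -0.012]
wrist_force: [0.5, -0.7, -0.2]
opening: 0.0853
t=14.6 pos [ 0.4422 -0.2827  0.3547] F [ 0.4  0.9 -0.1] op 0.0854 || tx,ty,tz [0.026  0.1149 0.1398] w [-0.8  0.8  0.3] rows 3.7
```

View pics/s16.png

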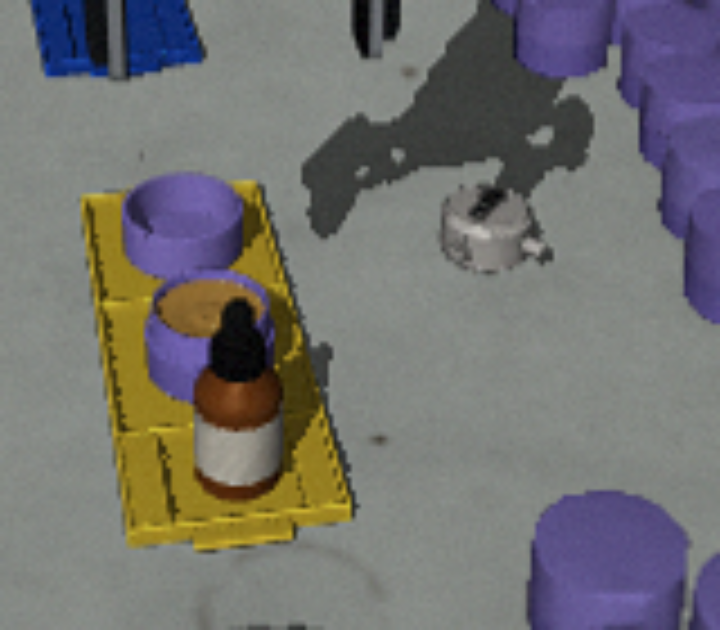

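View pics/w16.png

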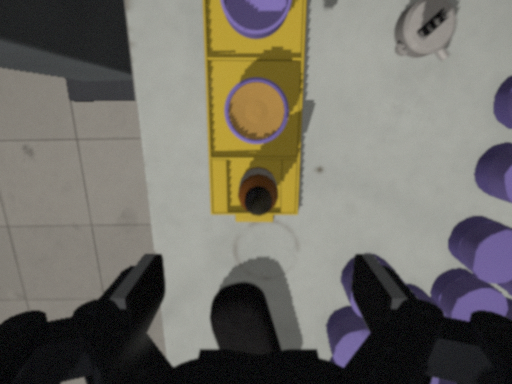

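```bash
python3 -m pendant '[{"hand":-1,"tx":0.026,"ty":0.115,"tz":0.14,"wx":-0.8,"wy":0.8,"wz":0.3},{"hand":-1,"tx":0.026,"ty":0.115,"tz":0.14,"wx":-0.8,"wy":0.8,"wz":0.3},{"hand":-1,"tx":0.026,"ty":0.115,"tz":0.14,"wx":-0.8,"wy":0.8,"wz":0.3},{"hand":-1,"tx":0.026,"ty":0.115,"tz":0.14,"wx":-0.8,"wy":0.8,"wz":0.3},{"hand":-1,"tx":0.026,"ty":0.115,"tz":0.14,"wx":-0.8,"wy":0.8,"wz":0.3}]' 40
python3 - <<'E'
from h import *
c=capture('wrist'); save(c,'w17'); a=c['pixels'][130:230,200:320,::-1]; cv2.imwrite('pics/w17z.png',cv2.resize(a,None,fx=6,fy=6))
go(.584,-.17,.33,0)
E
```

```text
time_s: 15.05
ee_pos: [0.5874, -0.1643, 0.3291]
tcp_rot: [-0.001, 1.569, 0.009]
wrist_force: [-0.2, 0.3, 0.7]
opening: 0.0854
t=15.1 pos [ 0.5853 -0.1672  0.3289] F [-1.  -1.3 -0.1] op 0.0857 || tx,ty,tz [-0.0011 -0.0028 -0.0013] w [ 0.2 -0.1 -0.1] rows 0.1
```

View pics/w17z.png

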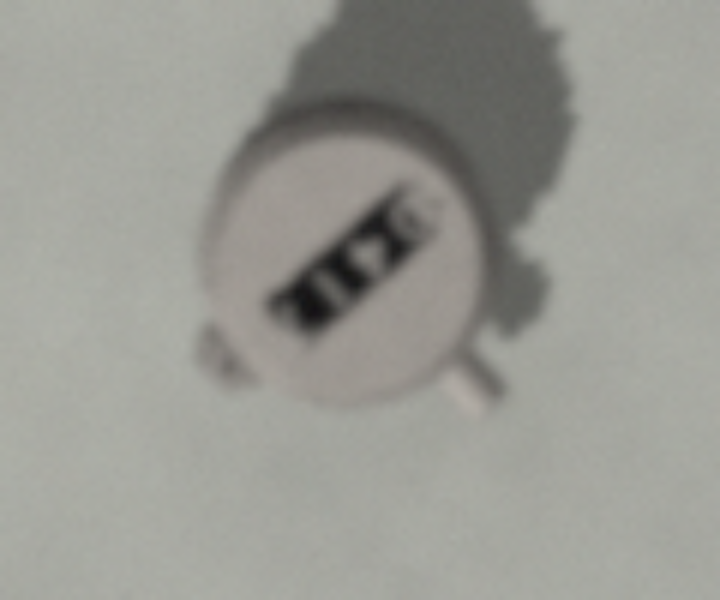

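Run:
```python
from h import *
c=capture('wrist')
p=onz(c,(258.3,175.3),.026)[0]; print(p.round(4))
go(p[0],p[1],.18,0)
```

```text
[ 0.5849 -0.15    0.026 ]
t=15.2 pos [ 0.584  -0.1693  0.3289] F [-1.1 -0.3  0.6] op 0.0854 || tx,ty,tz [0.1488 0.0193 0.0014] w [ 0.  -0.2 -0. ] rows 3.0
```

```bash
python3 -m pendant '[{"hand":-1,"tx":0.03,"ty":0.0195,"tz":0.001,"wx":0,"wy":0,"wz":0},{"hand":-1,"tx":0.08,"ty":0.0195,"tz":0.001,"wx":0,"wy":0,"wz":0},{"hand":-1,"tx":0.125,"ty":0.0195,"tz":0.001,"wx":0,"wy":0,"wz":0},{"hand":-1,"tx":0.149,"ty":0.0195,"tz":0.001,"wx":0,"wy":0,"wz":0},{"hand":-1,"tx":0.149,"ty":0.0195,"tz":0.001,"wx":0,"wy":0,"wz":0},{"hand":0.4,"tx":0.149,"ty":0.0195,"tz":0.001,"wx":0,"wy":0,"wz":0},{"hand":0.4,"tx":0.149,"ty":0.0195,"tz":0.001,"wx":0,"wy":0,"wz":0},{"hand":0.4,"tx":0.149,"ty":0.0195,"tz":0.001,"wx":0,"wy":0,"wz":0}]' 40
python3 -m pendant '[{"hand":0.4,"tx":0,"ty":0,"tz":0,"wx":0,"wy":0,"wz":0}]' 40
python3 - <<'E'
from h import *
c=capture('wrist'); save(c,'w18')
go(.584,-.15,.29)
E
```

```text
time_s: 15.95
ee_pos: [0.5854, -0.1503, 0.1818]
tcp_rot: [-0.0, 1.57, -0.0]
wrist_force: [1.2, 0.8, 5.4]
opening: 0.0439
time_s: 16.05
ee_pos: [0.5858, -0.1505, 0.1833]
tcp_rot: [-0.0, 1.568, -0.001]
wrist_force: [0.4, 0.5, -0.4]
opening: 0.0428
t=16.1 pos [ 0.5859 -0.1506  0.1833] F [-0.3  0.2 -1. ] op 0.0432 || tx,ty,tz [-0.1067  0.0005 -0.0015] w [-0.   0.2  0.1] rows 2.1
```

View pics/w18.png

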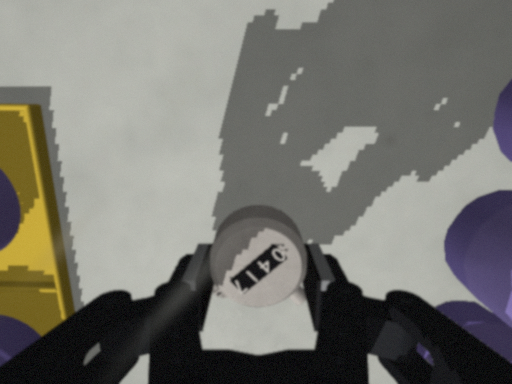

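```bash
python3 -m pendant '[{"hand":0.4,"tx":-0.03,"ty":0,"tz":0,"wx":0,"wy":0,"wz":0},{"hand":0.4,"tx":-0.07,"ty":0,"tz":-0.01,"wx":0,"wy":0,"wz":0},{"hand":0.4,"tx":-0.09,"ty":0.03,"tz":-0.03,"wx":0,"wy":0,"wz":0},{"hand":0.4,"tx":-0.09,"ty":0.07,"tz":-0.055,"wx":0,"wy":0,"wz":0},{"hand":0.4,"tx":-0.09,"ty":0.11,"tz":-0.08,"wx":0,"wy":0,"wz":0},{"hand":0.4,"tx":-0.09,"ty":0.15,"tz":-0.105,"wx":0,"wy":0,"wz":0},{"hand":0.4,"tx":-0.09,"ty":0.19,"tz":-0.13,"wx":0,"wy":0,"wz":0},{"hand":0.4,"tx":-0.09,"ty":0.23,"tz":-0.15,"wx":0,"wy":0,"wz":0}]' 40
python3 - <<'E'
from h import *
c=capture('wrist'); save(c,'w19')
go(.432,.2665,.275)
E
```

```text
time_s: 16.9
ee_pos: [0.4342, 0.0807, 0.2731]
tcp_rot: [-0.0, 1.567, -0.001]
wrist_force: [0.6, 1.4, -0.8]
opening: 0.0428
t=16.9 pos [0.4311 0.0901 0.2735] F [-3.3  6.2 -0.3] op 0.0431 || tx,ty,tz [-1.000e-04  1.763e-01  3.600e-03] w [ 0.9  0.1 -0.4] rows 3.5
```

View pics/w19.png

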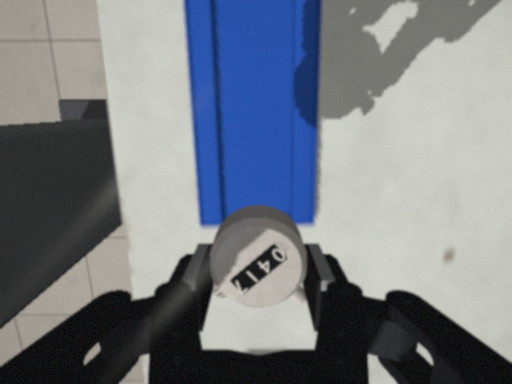

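```bash
python3 -m pendant '[{"hand":0.4,"tx":0,"ty":0.04,"tz":0,"wx":0,"wy":0,"wz":0},{"hand":0.4,"tx":0,"ty":0.08,"tz":0,"wx":0,"wy":0,"wz":0},{"hand":0.4,"tx":0,"ty":0.12,"tz":0.001,"wx":0.5,"wy":0,"wz":0},{"hand":0.4,"tx":0,"ty":0.16,"tz":0.003,"wx":0.9,"wy":0,"wz":-0.4},{"hand":0.4,"tx":0,"ty":0.176,"tz":0.003,"wx":0.9,"wy":0,"wz":-0.4},{"hand":0.4,"tx":0,"ty":0.176,"tz":0.003,"wx":0.9,"wy":0,"wz":-0.4}]' 40
python3 - <<'E'
from h import *
c=capture('wrist'); save(c,'w20')
hsv=cv2.cvtColor(c['pixels'],cv2.COLOR_RGB2HSV); m=cv2.inRange(hsv,(105,120,20),(125,255,255)); 
L=[];Rr=[]
for v in range(140,240):
    u=np.where(m[v,:400]>0)[0]
    if len(u)>60: L.append((u.min(),v));Rr.append((u.max()+1,v))
print(len(L))
for E_ in (L,Rr):
    P=onz(c,E_,.009); p=np.polyfit(P[:,1],P[:,0],1); print('edge x at y=.26,slope',np.polyval(p,.26).round(4),p[0].round(4), P[[0,-1],1].round(3))
go(.432,.2665,.19)
t=capture('top')
m=cv2.inRange(cv2.cvtColor(t['pixels'],cv2.COLOR_RGB2HSV),(105,120,20),(125,255,255))
E
```

```text
time_s: 17.55
ee_pos: [0.4311, 0.269, 0.2754]
tcp_rot: [0.0, 1.567, 0.007]
wrist_force: [-0.0, -0.7, -0.2]
opening: 0.0428
50
edge x at y=.26,slope 0.3854 0.1195 [0.303 0.264]
edge x at y=.26,slope 0.4763 -0.0208 [0.303 0.264]
t=17.6 pos [0.4313 0.2663 0.275 ] F [ 0.2 -0.1 -0.3] op 0.0429 || tx,ty,tz [0.085  0.0002 0.0005] w [ 0.1  0.1 -0. ] rows 1.7
```

View pics/w20.png

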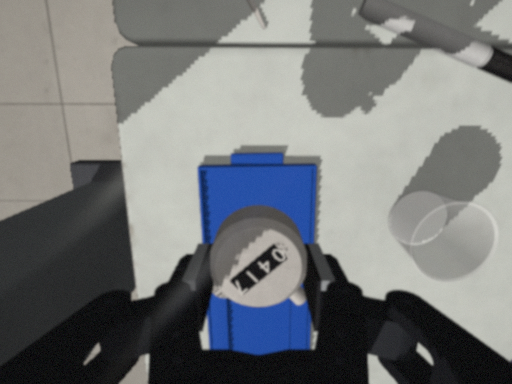

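Run:
```python
from h import *
c=capture('wrist')
print(onz(c,[(258,165),(200,180),(318,180),(211,340),(310,340)],.009).round(4))
print('cup rim',onz(c,[(455,238)],.052).round(4),'base',onz(c,[(419,218)],.0).round(4))
```

```text
[[0.4317 0.2962 0.009 ]
 [0.3879 0.2849 0.009 ]
 [0.477  0.2846 0.009 ]
 [0.3897 0.1405 0.009 ]
 [0.4772 0.14   0.009 ]]
cup rim [[0.5604 0.2551 0.052 ]] base [[0.5627 0.2507 0.    ]]
```

```bash
python3 -m pendant '[{"hand":0.4,"tx":0.03,"ty":-0.002,"tz":0.001,"wx":0,"wy":0,"wz":0},{"hand":0.4,"tx":0.065,"ty":-0.002,"tz":0.001,"wx":0,"wy":0,"wz":0},{"hand":0.4,"tx":0.083,"ty":-0.002,"tz":0.001,"wx":0,"wy":0,"wz":0},{"hand":0.4,"tx":0.083,"ty":-0.002,"tz":0.001,"wx":0,"wy":0,"wz":0},{"hand":0.4,"tx":0.083,"ty":-0.002,"tz":0.001,"wx":0,"wy":0,"wz":0}]' 40
python3 - <<'E'
from h import *
go(.432,.264,.186); c=capture('side'); cv2.imwrite('pics/s21.png',cv2.resize(c['pixels'][130:230,150:290,::-1],None,fx=5,fy=5))
E
```

```text
time_s: 18.2
ee_pos: [0.4329, 0.2604, 0.192]
tcp_rot: [0.0, 1.569, -0.006]
wrist_force: [0.9, 0.3, -0.9]
opening: 0.0427
t=18.2 pos [0.4329 0.2604 0.192 ] F [ 0.9  0.3 -0.9] op 0.0427 || tx,ty,tz [ 0.006   0.0036 -0.001 ] w [-0.2  0.1  0.2] rows 0.1
```

View pics/s21.png

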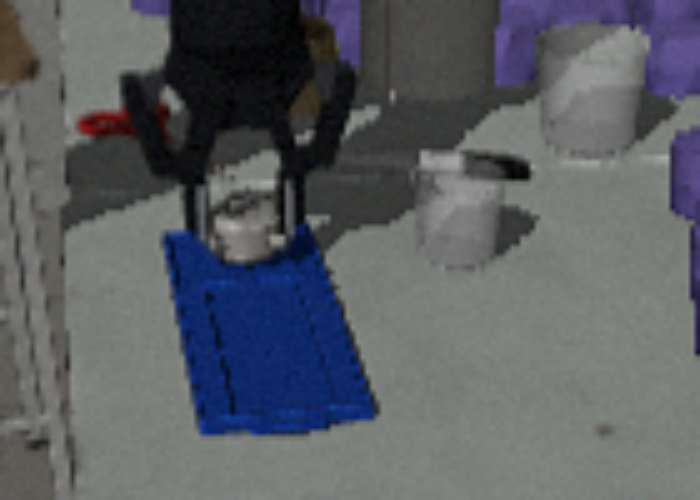

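```bash
python3 -m pendant '[{"hand":0.4,"tx":0.004,"ty":0.003,"tz":-0.001,"wx":0,"wy":0,"wz":0},{"hand":0.4,"tx":0.007,"ty":0.0035,"tz":-0.001,"wx":0,"wy":0,"wz":0},{"hand":0.4,"tx":0.007,"ty":0.0035,"tz":-0.001,"wx":0,"wy":0,"wz":0}]' 40
python3 -c "
from h import *
go(.432,.264,.186)"
```

```text
time_s: 18.55
ee_pos: [0.4322, 0.2645, 0.1857]
tcp_rot: [0.001, 1.568, -0.004]
wrist_force: [-0.0, 1.0, -0.1]
opening: 0.0427
t=18.6 pos [0.4322 0.2645 0.1857] F [-0.   1.  -0.1] op 0.0427 || tx,ty,tz [-0.0003 -0.0005 -0.0002] w [-0.2  0.2  0.1] rows 0.0
```

```bash
python3 -m pendant '[{"hand":0.4,"tx":0.002,"ty":0,"tz":0,"wx":0,"wy":0,"wz":0},{"hand":0.4,"tx":0.003,"ty":0,"tz":0,"wx":0,"wy":0,"wz":0},{"hand":-0.4,"tx":0.001,"ty":0,"tz":0,"wx":0,"wy":0,"wz":0},{"hand":-0.4,"tx":0.001,"ty":0,"tz":0,"wx":0,"wy":0,"wz":0},{"hand":-0.4,"tx":0.001,"ty":0,"tz":0,"wx":0,"wy":0,"wz":0},{"hand":-0.4,"tx":-0.03,"ty":0,"tz":0,"wx":0,"wy":0,"wz":0},{"hand":-0.4,"tx":-0.07,"ty":0,"tz":0,"wx":0,"wy":0,"wz":0},{"hand":-0.4,"tx":-0.12,"ty":0,"tz":0,"wx":0,"wy":0,"wz":0}]' 40
python3 - <<'E'
from h import *
c=capture('wrist'); save(c,'w22')
go(.55,.35,.34)
E
```

```text
time_s: 19.35
ee_pos: [0.4314, 0.2643, 0.3057]
tcp_rot: [-0.001, 1.571, -0.006]
wrist_force: [1.9, -0.0, -0.3]
opening: 0.06
t=19.4 pos [0.4329 0.2659 0.3131] F [0.5 0.4 4.2] op 0.0598 || tx,ty,tz [-0.0256  0.0846  0.1171] w [-0.2  0.5 -0.2] rows 2.9
```

View pics/w22.png

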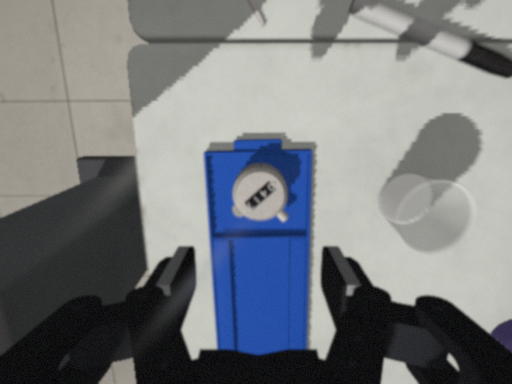

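Run:
```python
from h import *
go(.58,.385,.34,1.246)
```

```text
t=19.4 pos [0.4329 0.2659 0.3131] F [0.5 0.4 4.2] op 0.0598 || tx,ty,tz [-0.0252  0.1197  0.147 ] w [-71.6   0.6   0.2] rows 8.3
```

```bash
python3 -m pendant '[{"hand":-1,"tx":-0.025,"ty":0.02,"tz":0.02,"wx":-8.5,"wy":0.2,"wz":0},{"hand":-1,"tx":-0.025,"ty":0.04,"tz":0.05,"wx":-17,"wy":0.4,"wz":0},{"hand":-1,"tx":-0.025,"ty":0.07,"tz":0.08,"wx":-25.5,"wy":0.6,"wz":0},{"hand":-1,"tx":-0.025,"ty":0.1,"tz":0.12,"wx":-34,"wy":0.6,"wz":0},{"hand":-1,"tx":-0.025,"ty":0.12,"tz":0.147,"wx":-42.5,"wy":0.6,"wz":0},{"hand":-1,"tx":-0.025,"ty":0.12,"tz":0.147,"wx":-51,"wy":0.6,"wz":0},{"hand":-1,"tx":-0.025,"ty":0.12,"tz":0.147,"wx":-59.5,"wy":0.6,"wz":0},{"hand":-1,"tx":-0.025,"ty":0.12,"tz":0.147,"wx":-68,"wy":0.6,"wz":0}]' 40
python3 -m pendant '[{"hand":-1,"tx":0,"ty":0,"tz":0,"wx":-3,"wy":0,"wz":0},{"hand":-1,"tx":0,"ty":0,"tz":0,"wx":-3,"wy":0,"wz":0}]' 40
python3 - <<'E'
from h import *
c=capture('wrist'); save(c,'w23')
go(.58,.385,.34,1.246)
E
```

```text
time_s: 20.2
ee_pos: [0.5802, 0.3852, 0.3387]
tcp_rot: [-0.926, 1.368, 0.921]
wrist_force: [-0.2, -0.1, 0.1]
opening: 0.0853
time_s: 20.4
ee_pos: [0.5802, 0.3848, 0.3377]
tcp_rot: [-0.966, 1.35, 0.961]
wrist_force: [0.7, -0.6, -0.3]
opening: 0.0852
t=20.4 pos [0.5802 0.3849 0.338 ] F [ 0.2 -0.   0.1] op 0.0855 || tx,ty,tz [-0.002   0.0002 -0.    ] w [-0.3 -0.2  0. ] rows 0.0
```

View pics/w23.png

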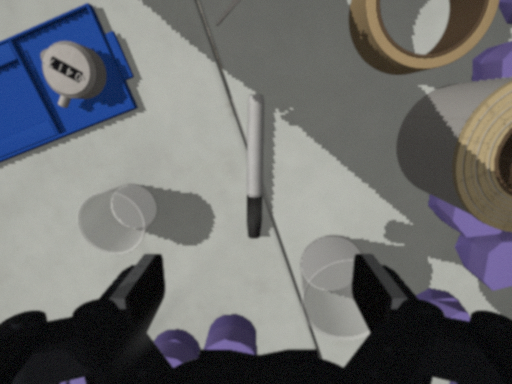

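Run:
```python
from h import *
c=capture('wrist')
P=onz(c,[(257,95),(254,238),(255.5,166)],.010); print(P.round(4)); d=P[1]-P[0]; print(np.hypot(*d[:2]),np.degrees(np.arctan2(d[1],d[0])))
print('mid of ends',(P[0]+P[1])/2)
print('big cup base',onz(c,[(331,262)],0).round(3),'rim',onz(c,(335,310),.08).round(3),'cup base',onz(c,[(133,207)],0).round(3),'rim',onz(c,(112,222),.052).round(3))
m=(P[0]+P[1])/2; m=P[0]*.5+P[1]*.5
th=np.arctan2(d[1],d[0]); go(m[0],m[1],.18,th+np.pi/2)
```

```text
[[0.5015 0.411  0.01  ]
 [0.6297 0.3633 0.01  ]
 [0.5611 0.3888 0.01  ]]
0.13682907327636024 -20.39167821296827
mid of ends [0.56559592 0.38717063 0.01      ]
big cup base [[0.686 0.43  0.   ]] rim [[0.685 0.416 0.08 ]] cup base [[0.562 0.257 0.   ]] rim [[0.56  0.26  0.052]]
t=20.5 pos [0.5802 0.385  0.3382] F [-0.2 -0.1  0. ] op 0.0856 || tx,ty,tz [ 0.1582  0.0146 -0.0021] w [ 1.4 -0.2  0.1] rows 3.2
```

```bash
python3 -m pendant '[{"hand":0.2,"tx":0.03,"ty":0.0145,"tz":-0.002,"wx":1.4,"wy":0,"wz":0},{"hand":0.2,"tx":0.07,"ty":0.0145,"tz":-0.002,"wx":1.4,"wy":0,"wz":0},{"hand":0.2,"tx":0.1,"ty":0.0145,"tz":-0.002,"wx":1.4,"wy":0,"wz":0},{"hand":0.2,"tx":0.12,"ty":0.0145,"tz":-0.002,"wx":1.4,"wy":0,"wz":0},{"hand":0.2,"tx":0.12,"ty":0.0145,"tz":-0.002,"wx":1.4,"wy":0,"wz":0},{"hand":0.2,"tx":0.12,"ty":0.0145,"tz":-0.002,"wx":1.4,"wy":0,"wz":0}]' 30
python3 - <<'E'
from h import *
c=capture('wrist'); save(c,'w24')
go(.5656,.387,.179,1.215)
E
```

```text
time_s: 21.1
ee_pos: [0.5661, 0.3879, 0.219]
tcp_rot: [-0.945, 1.358, 0.941]
wrist_force: [0.8, 0.5, 1.5]
opening: 0.0341
t=21.1 pos [0.5662 0.3882 0.2199] F [ 0.2  0.6 -0.2] op 0.0341 || tx,ty,tz [ 0.0409  0.0003 -0.0013] w [-0.  -0.   0.1] rows 0.8
```

View pics/w24.png

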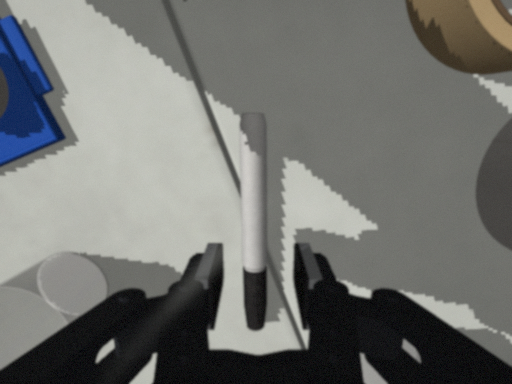

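Run:
```python
from h import *
c=capture('wrist')
P=onz(c,[(253.5,115),(257,328)],.010);m=P.mean(0);d=P[1]-P[0];print(P.round(4),m.round(4),np.hypot(*d[:2]),np.arctan2(d[1],d[0])+np.pi/2); go(m[0],m[1],.179,1.215)
```

```text
[[0.5021 0.4105 0.01  ]
 [0.6309 0.3642 0.01  ]] [0.5665 0.3874 0.01  ] 0.13685408006307126 1.225751689746702
t=21.2 pos [0.5663 0.3882 0.2203] F [-0.8  0.2  1.6] op 0.0344 || tx,ty,tz [ 0.0413 -0.0004 -0.0007] w [-0.  -0.   0.1] rows 0.8
```

```bash
python3 -m pendant '[{"hand":0.2,"tx":0.02,"ty":0,"tz":-0.001,"wx":-0.3,"wy":0,"wz":0},{"hand":0.2,"tx":0.038,"ty":0,"tz":-0.001,"wx":-0.3,"wy":0,"wz":0},{"hand":0.2,"tx":0.041,"ty":0,"tz":-0.001,"wx":-0.3,"wy":0,"wz":0},{"hand":0.9,"tx":0.041,"ty":0,"tz":-0.001,"wx":-0.3,"wy":0,"wz":0},{"hand":0.9,"tx":0.041,"ty":0,"tz":-0.001,"wx":-0.3,"wy":0,"wz":0},{"hand":0.9,"tx":0.041,"ty":0,"tz":-0.001,"wx":-0.3,"wy":0,"wz":0},{"hand":0.9,"tx":0.041,"ty":0,"tz":-0.001,"wx":-0.3,"wy":0,"wz":0}]' 30
python3 - <<'E'
from h import *
go(.5656,.387,.179,1.215)
E
```

```text
time_s: 21.9
ee_pos: [0.5662, 0.3875, 0.1799]
tcp_rot: [-0.948, 1.353, 0.945]
wrist_force: [-0.1, -0.2, 0.8]
opening: 0.0142
t=21.9 pos [0.5662 0.3875 0.1799] F [-0.1 -0.2  0.8] op 0.0142 || tx,ty,tz [ 0.0009  0.0004 -0.0007] w [0.3 0.  0.2] rows 0.0
```

```bash
python3 - <<'E'
from h import *
go(.4325,.1415,.28,.007)
E
python3 -m pendant '[{"hand":0.9,"tx":-0.03,"ty":0,"tz":0,"wx":0,"wy":0,"wz":0},{"hand":0.9,"tx":-0.07,"ty":0,"tz":0,"wx":0,"wy":0,"wz":0},{"hand":0.9,"tx":-0.1,"ty":0,"tz":0,"wx":0,"wy":0,"wz":0},{"hand":0.9,"tx":-0.1,"ty":0,"tz":0,"wx":0,"wy":0,"wz":0}]' 30
python3 - <<'E'
from h import *
c=capture('wrist'); save(c,'w25')
go(.4325,.1415,.28,.007)
E
```

```text
t=21.9 pos [0.5662 0.3875 0.1799] F [-0.1 -0.2  0.8] op 0.0142 || tx,ty,tz [-0.1004  0.0408 -0.2769] w [69.5  0.1  0.1] rows 8.1
time_s: 22.3
ee_pos: [0.5668, 0.3894, 0.2856]
tcp_rot: [-0.945, 1.343, 0.945]
wrist_force: [-0.1, 0.7, 0.1]
opening: 0.0143
t=22.4 pos [0.5664 0.3884 0.283 ] F [-0.6  0.2 -1.3] op 0.0137 || tx,ty,tz [ 0.0013  0.0409 -0.2779] w [69.5  0.4  0.1] rows 8.1
```

View pics/w25.png

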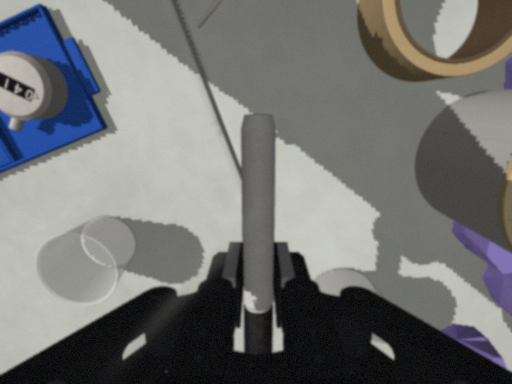

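Marker held straight. Carry and turn it.

```bash
python3 -m pendant '[{"hand":0.9,"tx":0,"ty":0.005,"tz":-0.03,"wx":8,"wy":0,"wz":0},{"hand":0.9,"tx":0,"ty":0.01,"tz":-0.065,"wx":16,"wy":0,"wz":0},{"hand":0.9,"tx":0,"ty":0.015,"tz":-0.1,"wx":24,"wy":0,"wz":0},{"hand":0.9,"tx":0,"ty":0.02,"tz":-0.135,"wx":32,"wy":0,"wz":0},{"hand":0.9,"tx":0,"ty":0.025,"tz":-0.17,"wx":40,"wy":0,"wz":0},{"hand":0.9,"tx":0,"ty":0.03,"tz":-0.205,"wx":48,"wy":0.4,"wz":0},{"hand":0.9,"tx":0,"ty":0.035,"tz":-0.24,"wx":56,"wy":0.4,"wz":0},{"hand":0.9,"tx":0,"ty":0.04,"tz":-0.275,"wx":64,"wy":0.4,"wz":0}]' 30
python3 - <<'E'
from h import *
go(.4325,.1415,.28,.007)
E
```

```text
time_s: 23.15
ee_pos: [0.4332, 0.1423, 0.2809]
tcp_rot: [-0.077, 1.569, 0.075]
wrist_force: [-0.5, -1.0, -0.1]
opening: 0.0142
t=23.1 pos [0.4332 0.1423 0.2809] F [-0.5 -1.  -0.1] op 0.0142 || tx,ty,tz [ 0.0009 -0.0007 -0.0008] w [5.1 0.  0.1] rows 0.6
```

```bash
python3 -m pendant '[{"hand":0.9,"tx":0,"ty":-0.0005,"tz":-0.001,"wx":5.1,"wy":0,"wz":0},{"hand":0.9,"tx":0.03,"ty":-0.0005,"tz":-0.001,"wx":5.1,"wy":0,"wz":0},{"hand":0.9,"tx":0.055,"ty":-0.0005,"tz":-0.001,"wx":5.1,"wy":0,"wz":0},{"hand":0.9,"tx":0.055,"ty":-0.0005,"tz":-0.001,"wx":5.1,"wy":0,"wz":0},{"hand":0.9,"tx":0.055,"ty":-0.0005,"tz":-0.001,"wx":5.1,"wy":0,"wz":0}]' 30
python3 - <<'E'
from h import *
c=capture('wrist'); save(c,'w26');  c=capture('side'); cv2.imwrite('pics/s26.png',cv2.resize(c['pixels'][130:240,150:290,::-1],None,fx=5,fy=5))
go(.4325,.1415,.185,.007)
E
```

```text
time_s: 23.65
ee_pos: [0.4319, 0.1417, 0.2256]
tcp_rot: [-0.008, 1.572, 0.005]
wrist_force: [0.3, 0.1, -0.1]
opening: 0.0137
t=23.8 pos [0.4324 0.1418 0.2265] F [-1.1 -0.4  0.3] op 0.014 || tx,ty,tz [ 0.0415 -0.0002  0.0001] w [0. 0. 0.] rows 0.8
```

View pics/w26.png

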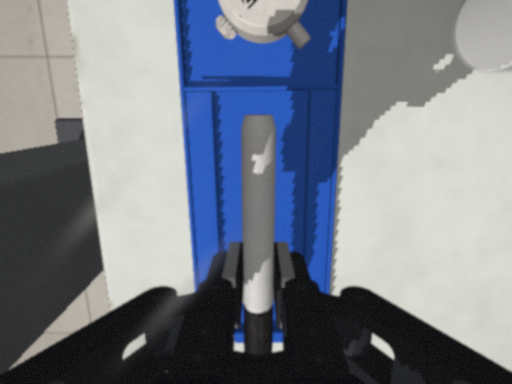

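View pics/s26.png

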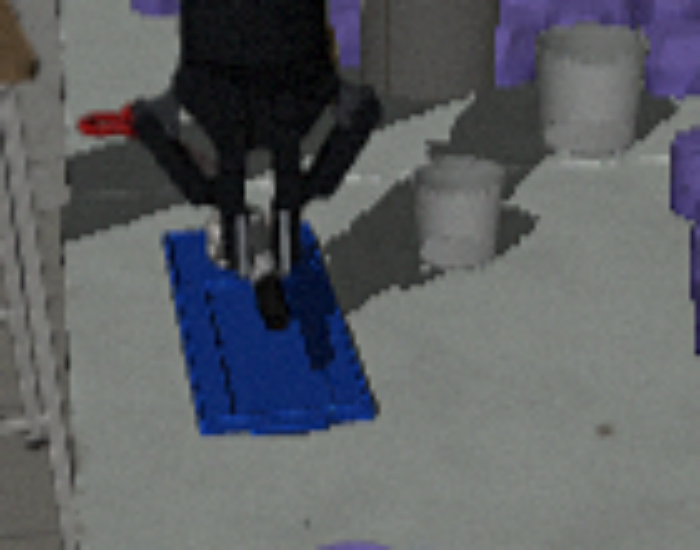

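Run:
```python
from h import *
c=capture('wrist'); z=get_state()['ee_pos'][2]-.18+.01
print('mk',onz(c,[(258,115),(258,355)],z).round(4)); print('div',onz(c,[(262,88),(262,349)],.009).round(4), 'ledges',onz(c,[(215,160),(308,160)],.009).round(4))
t=capture('top'); a=t['pixels'][205:265,170:280,::-1]; cv2.imwrite('pics/t26.png',cv2.resize(a,None,fx=7,fy=7,interpolation=2))
```

```text
mk [[0.4318 0.2114 0.0567]
 [0.4325 0.0883 0.0567]]
div [[0.434  0.225  0.009 ]
 [0.4356 0.0504 0.009 ]] ledges [[0.4067 0.1847 0.009 ]
 [0.4615 0.185  0.009 ]]
```

View pics/t26.png

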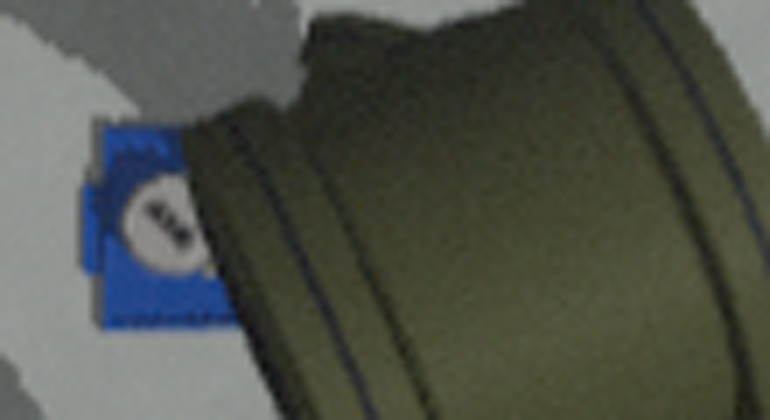

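```bash
python3 -m pendant '[{"hand":0.9,"tx":0.02,"ty":-0.001,"tz":0.001,"wx":0,"wy":0,"wz":0},{"hand":0.9,"tx":0.038,"ty":-0.001,"tz":0.001,"wx":0,"wy":0,"wz":0},{"hand":0.9,"tx":0.038,"ty":-0.001,"tz":0.001,"wx":0,"wy":0,"wz":0},{"hand":0.9,"tx":0.038,"ty":-0.001,"tz":0.001,"wx":0,"wy":0,"wz":0}]' 30
python3 - <<'E'
from h import *
c=capture('wrist'); save(c,'w27');  c=capture('side'); cv2.imwrite('pics/s27.png',cv2.resize(c['pixels'][150:240,160:280,::-1],None,fx=6,fy=6))
go(.4335,.1415,.183,.007)
E
```

```text
time_s: 24.25
ee_pos: [0.4337, 0.1407, 0.1892]
tcp_rot: [-0.006, 1.569, 0.005]
wrist_force: [0.7, 0.1, -0.3]
opening: 0.0136
t=24.4 pos [0.4339 0.1407 0.1896] F [ 0.5 -0.3  0.2] op 0.0143 || tx,ty,tz [ 0.0066  0.0008 -0.0004] w [-0.   0.1 -0. ] rows 0.1
```

View pics/w27.png

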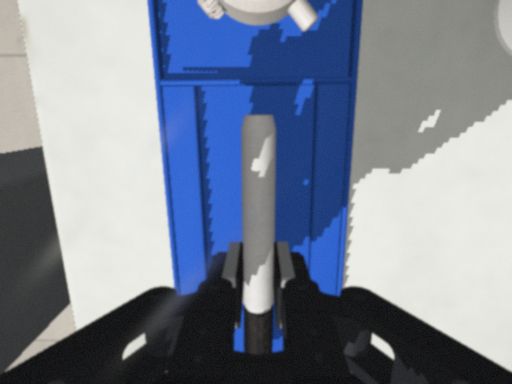

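View pics/s27.png

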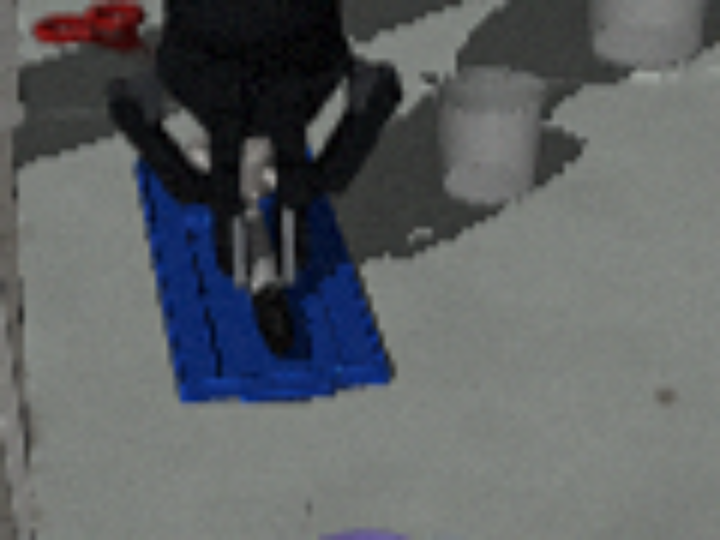

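```bash
python3 -m pendant '[{"hand":0.9,"tx":0.003,"ty":0.001,"tz":0,"wx":0,"wy":0,"wz":0},{"hand":0.9,"tx":0.0055,"ty":0.001,"tz":0,"wx":0,"wy":0,"wz":0},{"hand":0.9,"tx":0.0055,"ty":0.001,"tz":0,"wx":0,"wy":0,"wz":0}]' 30
python3 - <<'E'
from h import *
go(.4335,.1415,.183,.007)
E
```

```text
time_s: 24.65
ee_pos: [0.4341, 0.1416, 0.1848]
tcp_rot: [-0.004, 1.567, 0.007]
wrist_force: [0.0, -0.3, -0.1]
opening: 0.0139
t=24.6 pos [0.4341 0.1416 0.1848] F [ 0.  -0.3 -0.1] op 0.0139 || tx,ty,tz [ 0.0018 -0.0001 -0.0006] w [-0.   0.2 -0.1] rows 0.0
```

Lower the last ~1.5 mm and open slightly, then rise.

```bash
python3 -m pendant '[{"hand":0.9,"tx":0.0015,"ty":0,"tz":0,"wx":0,"wy":0,"wz":0},{"hand":0.9,"tx":0.0015,"ty":0,"tz":0,"wx":0,"wy":0,"wz":0},{"hand":0.45,"tx":0.0015,"ty":0,"tz":0,"wx":0,"wy":0,"wz":0},{"hand":0.45,"tx":0.0015,"ty":0,"tz":0,"wx":0,"wy":0,"wz":0},{"hand":0.45,"tx":-0.01,"ty":0,"tz":0,"wx":0,"wy":0,"wz":0},{"hand":0.45,"tx":-0.04,"ty":0,"tz":0,"wx":0,"wy":0,"wz":0},{"hand":0,"tx":-0.09,"ty":0,"tz":0,"wx":0,"wy":0,"wz":0},{"hand":-1,"tx":-0.14,"ty":0,"tz":0,"wx":0,"wy":0,"wz":0}]' 30
python3 - <<'E'
from h import *
c=capture('wrist'); save(c,'w28')
go(.25,-.45,.4,-.9)
E
```

```text
time_s: 25.45
ee_pos: [0.4329, 0.1409, 0.3262]
tcp_rot: [-0.004, 1.571, 0.007]
wrist_force: [2.2, 0.4, -0.8]
opening: 0.0514
t=25.5 pos [0.434  0.1424 0.3325] F [1.3 0.2 5.2] op 0.059 || tx,ty,tz [-0.073  -0.5906 -0.1878] w [52.   0.4 -0.6] rows 12.5
```

View pics/w28.png

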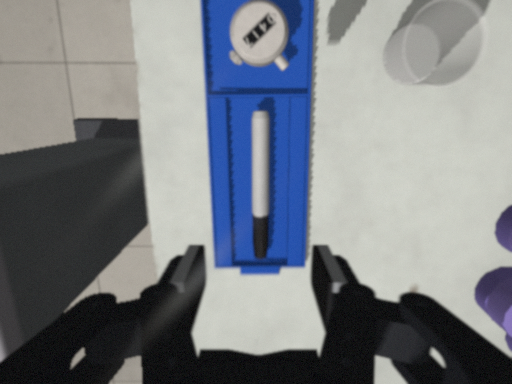

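Run:
```python
from h import *
c=capture('wrist')
mk=onz(c,[(261,110),(261,257)],.011); tr=onz(c,[(258,92),(258,265)],.009); print(mk.round(4),tr.round(4))
print('tally drum',onz(c,(259.5,35),.029).round(4),'cup base',onz(c,(411,54),0).round(4),'edges',onz(c,[(211,150),(311,150),(231,150),(289,150)],.009).round(4))
go(.44,-.25,.38,0)
```

```text
[[0.4391 0.2156 0.011 ]
 [0.4403 0.0739 0.011 ]] [[0.4364 0.2307 0.009 ]
 [0.4373 0.0641 0.009 ]]
tally drum [[0.4372 0.2718 0.029 ]] cup base [[0.5709 0.2639 0.    ]] edges [[0.3937 0.1801 0.009 ]
 [0.4854 0.1805 0.009 ]
 [0.412  0.1802 0.009 ]
 [0.4652 0.1804 0.009 ]]
t=25.6 pos [0.4346 0.1422 0.3297] F [-0.  -0.3 -0.6] op 0.0664 || tx,ty,tz [-0.0529 -0.3919  0.0037] w [ 0.3  0.6 -0.4] rows 7.9
```

```bash
python3 -m pendant '[{"hand":-1,"tx":-0.05,"ty":-0.05,"tz":0,"wx":0,"wy":0,"wz":0},{"hand":-1,"tx":-0.053,"ty":-0.1,"tz":0,"wx":0,"wy":0,"wz":0},{"hand":-1,"tx":-0.053,"ty":-0.15,"tz":0,"wx":0,"wy":0,"wz":0},{"hand":-1,"tx":-0.053,"ty":-0.2,"tz":0,"wx":0,"wy":0,"wz":0},{"hand":-1,"tx":-0.053,"ty":-0.25,"tz":0,"wx":0,"wy":0,"wz":0},{"hand":-1,"tx":-0.053,"ty":-0.3,"tz":0,"wx":0,"wy":0,"wz":0},{"hand":-1,"tx":-0.053,"ty":-0.35,"tz":0,"wx":0,"wy":0,"wz":0},{"hand":-1,"tx":-0.053,"ty":-0.39,"tz":0,"wx":0,"wy":0,"wz":0}]' 30
python3 -m pendant '[{"hand":-1,"tx":0,"ty":-0.02,"tz":0,"wx":0,"wy":0,"wz":0},{"hand":-1,"tx":0,"ty":-0.02,"tz":0,"wx":0,"wy":0,"wz":0}]'
python3 - <<'E'
from h import *
c=capture('wrist'); save(c,'w29'); c=capture('side');cv2.imwrite('pics/s29.png',cv2.resize(c['pixels'][130:340,150:340,::-1],None,fx=2.8,fy=2.8))
go(.2,-.58,.4,-1.3)
E
```

```text
time_s: 26.35
ee_pos: [0.4354, -0.2419, 0.3797]
tcp_rot: [0.001, 1.561, 0.011]
wrist_force: [0.8, 0.3, -0.3]
opening: 0.0854
time_s: 26.55
ee_pos: [0.4341, -0.2662, 0.3782]
tcp_rot: [0.007, 1.563, 0.004]
wrist_force: [-0.4, -0.0, 0.1]
opening: 0.0856
t=26.6 pos [ 0.435  -0.2617  0.379 ] F [-1.1  0.6 -0.4] op 0.0853 || tx,ty,tz [-0.0259 -0.3168 -0.2365] w [74.8  0.1 -0.8] rows 8.7
```

View pics/w29.png

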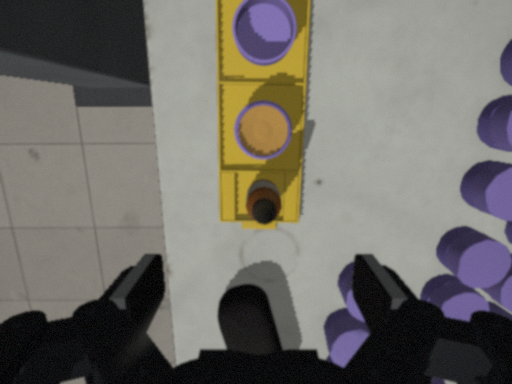

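View pics/s29.png

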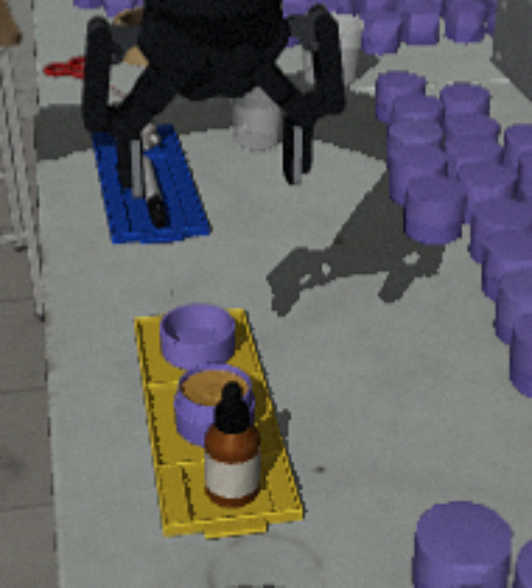

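```bash
python3 -m pendant '[{"hand":-1,"tx":-0.026,"ty":-0.04,"tz":-0.03,"wx":8.5,"wy":0,"wz":0},{"hand":-1,"tx":-0.026,"ty":-0.08,"tz":-0.06,"wx":17,"wy":0,"wz":0},{"hand":-1,"tx":-0.026,"ty":-0.12,"tz":-0.09,"wx":25,"wy":0,"wz":0},{"hand":-1,"tx":-0.026,"ty":-0.16,"tz":-0.12,"wx":34,"wy":0,"wz":0},{"hand":-1,"tx":-0.026,"ty":-0.2,"tz":-0.15,"wx":42,"wy":0,"wz":0},{"hand":-1,"tx":-0.026,"ty":-0.24,"tz":-0.18,"wx":50,"wy":0,"wz":0},{"hand":-1,"tx":-0.026,"ty":-0.28,"tz":-0.21,"wx":58,"wy":0,"wz":0},{"hand":-1,"tx":-0.026,"ty":-0.31,"tz":-0.23,"wx":66,"wy":0,"wz":0}]' 30
python3 - <<'E'
from h import *
c=capture('top'); a=c['pixels'][165:265,150:410,::-1]; cv2.imwrite('pics/t30.png',cv2.resize(a,None,fx=3,fy=3,interpolation=2)); go(.2,-.58,.4,-1.3)
for nm,lo,hi,box,z in [('balm',(8,100,40),(19,255,255),(300,210,375,255),.036)]:
    for b in blobs(c,lo,hi,box)[:1]:
        e=cv2.minEnclosingCircle(b); print(nm,e,onz(c,e[0],z).round(4))
b=blobs(c,(115,60,20),(140,255,255),(300,210,400,255),5)
for q in b[:2]:
    e=cv2.minEnclosingCircle(q); print(e,onz(c,e[0],.016).round(4))
E
```

```text
time_s: 27.45
ee_pos: [0.2058, -0.5736, 0.4001]
tcp_rot: [0.904, 1.377, -0.884]
wrist_force: [0.1, -0.8, -0.6]
opening: 0.0854
t=27.5 pos [ 0.2004 -0.5794  0.3996] F [-3.5 -6.6 -0.3] op 0.0853 || tx,ty,tz [-0.0004 -0.0006  0.0004] w [ 7.7 -0.1 -0.3] rows 0.9
balm ((353.3676452636719, 233.08824157714844), 7.473304748535156) [[ 0.4405 -0.2129  0.036 ]]
((322.5, 233.5), 9.617792129516602) [[ 0.4403 -0.123   0.016 ]]
((349.0, 233.5), 7.762187480926514) [[ 0.44   -0.2043  0.016 ]]
```

View pics/t30.png

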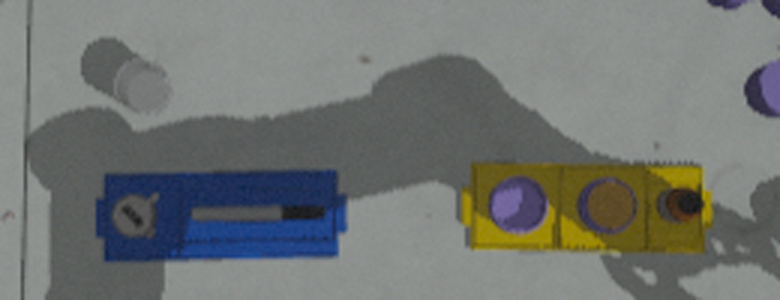

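Run:
```python
from h import *
c=capture('top'); print('bulb',onz(c,(379.3,232.7),.088).round(4),'collar/body',onz(c,(150+676/3,165+205/3),.045).round(4)); s=get_state(); print(np.abs(s['joint_vel']).max())
print('cup',onz(c,(150+150/3,165+86/3),.052).round(4))
print(hand_in())
```

```text
bulb [[ 0.4393 -0.2751  0.088 ]] collar/body [[ 0.4392 -0.2764  0.045 ]]
0.10468749924278356
cup [[0.5597 0.2492 0.052 ]]
the job is handed in; nothing more can be done
None
```

Both kits are made up and handed in at about 27.5 s of the 128 s allowed. No verdict was reported. Nothing tipped, and no wrist force reading passed about 11 N.

**Yellow tray** (tray centre about x 0.440, y -0.194, yaw -0.02):
- **Lid:** final top view puts it at (0.440, -0.123), about 2 to 3 mm from its cell centre.
- **Jar:** the balm shows at (0.4405, -0.213), about 2 mm from its cell centre.
- **Dropper bottle:** it stands upright. I released it at y = -0.283, about 1 mm from its cell centre, but the top view reads y ≈ -0.276, about 8 mm off. That is still inside the 12 mm limit, but it is the tightest margin. I took the top-view points by eye.

**Blue tray**, checked in the wrist view relative to the tray:
- **Marker:** it lies lengthwise on the floor, centred at about y = -41 mm (target -38 mm).
- **Tally counter:** it lies flat, its origin at about y = +80 mm (target +80.5 mm).

**Cup:** it still stands where it was, and nothing touched it in any view. My readings of its y position scatter between 0.249 and 0.264.

**Where checks disagreed:** the wrist and top cameras differed by about 5 to 6 mm in y on the tray positions, so I aimed between them. The arm had a little residual motion, 0.10 rad/s at the fastest joint, when I handed in, but it was well clear of everything.

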